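# Pack the meal tray from the rotary dispenser

### The arm

A 6-joint arm with a two-finger parallel gripper is mounted at the origin on the work surface. World frame = base frame: x ahead of the robot, y to its left, z up, the work surface at z = 0. Lengths are in m, angles in rad, forces in N, time in s.
With the tool pointing down it reaches from about 0.225 to 0.875 m from the base axis. Payload 3.4 kg.
Tool frame: the origin (TCP) lies midway between the tips of the shut fingers; the grasp point (between the pads) lies 19 mm behind it (manip.pinch_z is the distance from the TCP to the grasp point, in m); z points along the fingers, y is the line along which they close (so a half turn about z gives the same grasp; the last joint's range is limited). The gripper opens to 85 mm and grips with 20 to 120 N. Pads are 22 mm wide; open, the fingers measure 114 mm over their backs; the gripper's body (76 mm by 85 mm) begins 54 mm behind the grasp point. The pads swing forward as they close: fully open they stand 13 mm farther back than shut.
Start: joints at [1.115, 0.276, 1.505, -0, 1.361, -0.121], TCP at [0.189, 0.543, 0.231] pointing down, gripper open.
Joint ranges: [-2.89, 2.89], [-0.75, 2.08], [0.22, 2.7], [-1.18, 4.32], [0.11, 2.71], [-2.7, 2.7]. Speed limits (rad/s): [2.57, 2.57, 3.14, 3.14, 3.14, 3.14].

### API

Orientations are given as a unit quaternion [w, x, y, z].
In Python, from rig import manip gives the robot as it stands.
- The arm moves only by the tool carry_out, never from a script. Its arguments are lists of equal length, an entry for each row: "delta_pos": the shift along the tool's x, y, z scaled (see below), a list of three; "turn": the turn, a rotation vector about the tool's x, y, z scaled (see below), a list of three; "claw": the closure, from -1 (fully open) to 1 (shut). A call has 1 to 12 rows; each row is the pose to reach, as a shift and turn from the pose commanded when the call began, along the tool's axes at that moment; what a row does not reach only later rows make up. The controller multiplies each number of a shift by 400 mm and each number of a turn by 30 degrees. A row lasts 1/10 s, in which the tool goes at most 50 mm and 8.59 degrees, less where a joint would pass 70% of its speed; a pose out of reach is approached as far as the arm can. A call with a number of a shift or a turn outside -1 to 1 is refused whole. A call with a gripper value outside its range is refused whole. The fingers move at their own pace and stop on an object; "force" is the grip in N (left out, the last holds). Time passes only in rows, so rows that repeat a pose let the fingers close. It gives the time, the measured TCP pose, the force, the opening and the grip force at its end, in the units of the state.
- manip.get_state(): the state, without advancing time (a new reading comes with each control period).
- manip.get_image(name): name is "side" or "top" or "wrist"; returns a dict with "image" (480x640x3 uint8, red, green, blue), "z_map" (480x640 float32, m along the optical axis (not along the pixel's ray), 0 where there is no reading), "fx", "fy", "cx", "cy" (pixels), "world_to_cam" (4x4, takes a point from world to camera coordinates). Camera axes: x right, y down, z forward; pixel columns grow to the right and rows downward; lengths in m; the calibration is good to about 2 mm. A picture is of the moment at which its call begins.
- manip.sign_off(): hands the job in; it is judged then, once.
Trained networks look in the newest picture that a camera, given by its name, has taken for a name from the list of things; names that differ only in an ending like _2 or _b are one class to them, and where a whole thing is asked for, a point or a joint stands for the part that bears it (a point fixed in the world has none). Each returns a list of dicts, best first, with "score" (0 to 1); they miss things now and then, are a little off and sometimes report something else, mostly with a low value. They report only what shows in the picture. A call takes as long as a camera call.
- manip.spot_in(camera, query): "point" ([x, y, z] in m, in world coordinates, good to about 4 mm: the middle of the surface that is visible of it).
- manip.place_of(camera, query): "point" ([x, y, z] in m, in world coordinates, good to about 4 mm: a listed point, or the origin of a listed thing).
The state is a dict: "clock": time; "qpos": joint angles; "qd": joint speeds; "effort": joint torques, N m; "position": TCP position; "ee_rot": TCP orientation; "contact_force": force on the tool from outside, world axes, zero at the start; "moment": the same for the moment, N m; "width": finger opening in m; "gripper_force": force on a finger pad.
Only numpy, scipy, OpenCV 4.12 (cv2) and the standard library are available. Lean on these libraries where they do the work, as an engineer would, in place of code of your own. Each camera call takes 0.05 s, during which the arm holds its last target. There are 200 camera calls.

### The job

Move every tall sauce bottle out of the round dispenser into the meal tray so that each stands upright in a cell of its own: turn the dispenser's clear cap by its knob to bring the opening over each bottle in turn, and lift the bottle out through it. Leave the squat tub in the dispenser and the tins in the tray where they are, and do not disturb the cup. When the last bottle is packed, shut the dispenser by turning the opening back over the solid sector, up to the stop.

Things in the scene. Friction and masses are not known exactly. Their poses are not given: they have to be found in the camera images.
- dispenser: Round dispenser, 322 mm wide, fixed. Origin: centre of its underside, z up. Six 60-degree sectors lie round a hub of 70 mm radius: the one on its own +x is solid; five are open bays, centred 60, 120, 180, 240 and 300 degrees counter-clockwise (from above) from +x. Bay floor at z = 8 mm; dividers 3 mm thick, up to z = 64; clear wall at radius 158 to 161, up to 118, where the hub and solid end too.
- cap (a joint): Angle (rad) of the clear cap (z = 120 to 124 mm) that turns about the dispenser's axis, growing counter-clockwise seen from above; 0 to 5.6, a stop at each end. 0 = shut: the opening lies over the solid sector; k x 1.047 = opening centred on the bay at k x 60 degrees. Friction of about 0.12 N m keeps it where it is left.
- knob (a point): Point on the cap's axis at the height to grip its knob, 155 mm above the counter. The knob is a white upright bar 72 mm long, 18 mm wide, from 132 to 170 mm above the counter, on a round foot of 72 mm diameter (z = 124 to 132 mm). The bar lies along the point's x axis, which points to the middle of the opening; it turns with the cap.
- port (a point): Middle of the cap's opening, 112 mm from the axis, level with the cap's upper face (z = 124 mm). The opening, edged in white, is a window through the cap reaching from 66 to 150 mm from the axis and 29 degrees to either side of its middle.
- tray: Blue-grey open meal tray, 175 mm (x) by 255 mm (y), 65 mm high, walls and dividers 5 mm thick, fixed to the counter; 2 x 3 cells, each about 80 by 78 mm, their floor at z = 5 mm. Origin: centre of its underside.
- cell1 (a point): Middle of the floor of cell 1 of the tray (cells 1-3 along +y on the tray's -x side, 4-6 along +y on its +x side).
- cell2 (a point): Middle of the floor of cell 2 of the tray (cells 1-3 along +y on the tray's -x side, 4-6 along +y on its +x side).
- cell3 (a point): Middle of the floor of cell 3 of the tray (cells 1-3 along +y on the tray's -x side, 4-6 along +y on its +x side).
- cell4 (a point): Middle of the floor of cell 4 of the tray (cells 1-3 along +y on the tray's -x side, 4-6 along +y on its +x side).
- cell5 (a point): Middle of the floor of cell 5 of the tray (cells 1-3 along +y on the tray's -x side, 4-6 along +y on its +x side).
- cell6 (a point): Middle of the floor of cell 6 of the tray (cells 1-3 along +y on the tray's -x side, 4-6 along +y on its +x side).
- bottle1: Tall sauce bottle, 108 mm high: white round body 50 mm in diameter up to 60 mm, shoulder to 72 mm, then a black screw cap 32 mm in diameter to the top. Origin: centre of its underside, z up its axis. 0.12 to 0.21 kg. May be absent. At the start it stands in one of the bays, below the cap.
- bottle2: Tall sauce bottle, 108 mm high: white round body 50 mm in diameter up to 60 mm, shoulder to 72 mm, then a black screw cap 32 mm in diameter to the top. Origin: centre of its underside, z up its axis. 0.12 to 0.21 kg. May be absent. At the start it stands in one of the bays, below the cap.
- bottle3: Tall sauce bottle, 108 mm high: white round body 50 mm in diameter up to 60 mm, shoulder to 72 mm, then a black screw cap 32 mm in diameter to the top. Origin: centre of its underside, z up its axis. 0.12 to 0.21 kg. May be absent. At the start it stands in one of the bays, below the cap.
- bottle4: Tall sauce bottle, 108 mm high: white round body 50 mm in diameter up to 60 mm, shoulder to 72 mm, then a black screw cap 32 mm in diameter to the top. Origin: centre of its underside, z up its axis. 0.12 to 0.21 kg. May be absent. At the start it stands in one of the bays, below the cap.
- tub: Squat cream-coloured tub with a foil lid, 66 mm in diameter, 51 mm high, standing in one of the bays; it stays there. Origin: centre of its underside.
- tin1: Squat metal tin, 66 mm in diameter, 40 mm high, standing in cell 1 of the tray if present; it stays there. Origin: centre of its underside. May be absent.
- tin2: Squat metal tin, 66 mm in diameter, 40 mm high, standing in cell 2 of the tray if present; it stays there. Origin: centre of its underside. May be absent.
- tin3: Squat metal tin, 66 mm in diameter, 40 mm high, standing in cell 3 of the tray if present; it stays there. Origin: centre of its underside. May be absent.
- tin4: Squat metal tin, 66 mm in diameter, 40 mm high, standing in cell 4 of the tray if present; it stays there. Origin: centre of its underside. May be absent.
- tin5: Squat metal tin, 66 mm in diameter, 40 mm high, standing in cell 5 of the tray if present; it stays there. Origin: centre of its underside. May be absent.
- tin6: Squat metal tin, 66 mm in diameter, 40 mm high, standing in cell 6 of the tray if present; it stays there. Origin: centre of its underside. May be absent.
- cup: White cup, 74 mm across the rim, 85 mm high, standing beyond the work; not to be touched. Origin: centre of its underside.

How it is judged:
By the outcome, as a careful person would: the job done as asked, in the order asked, and still so for the second after the job is handed in, with the robot touching nothing.
Of bottle1, bottle2, bottle3, bottle4 only 3 to 4 are there at a start; the rules pass over those that are not, and their reading is None.
Of tin1, tin2, tin3, tin4, tin5, tin6 only 1 to 2 are there at a start; the rules pass over those that are not, and their reading is None.
At some moment in a run one of bottle1, bottle2, bottle3, bottle4 may be knocked a few centimetres aside while the robot is not near it.
It also fails if it takes over 210 s, if anything falls off the work surface, if the arm or the gripper's body presses on something with over 40 N, if the wrist force passes 120 N, or if a joint passes its speed limit or range.

## Working session

There is one attempt and no reset: what is moved stays moved. The work goes in short steps, Python scripts to look and compute and a tool call to move; the robot and the scene stay as the last step left them, time stands still between calls to the robot, and variables do not carry over. Pictures are saved under pics/ and viewed, at most 14 in all, crops included, and the job is handed in when it is done.

Besides the shell and the picture viewer there is one more tool, called after ">>>" as name(argument=value, ...), one argument or row to a line, values as JSON. carry_out: Moves the arm, as the interface text tells. Shifts and turns lie within -1 to 1; 1 stands for 400 mm of shift or 30 degrees of turn. Its arguments: {"type":"object","properties":{"delta_pos":{"type":"array","items":{"type":"array","items":{"type":"number","minimum":-1,"maximum":1}}},"turn":{"type":"array","items":{"type":"array","items":{"type":"number","minimum":-1,"maximum":1}}},"claw":{"type":"array","items":{"type":"number"}},"force":{"type":"number"}},"required":["delta_pos","turn","claw"]}

```bash
mkdir -p pics; ls; python3 - <<'E'
from rig import manip
import cv2,numpy as np
s=manip.get_state();print(s['position'],s['ee_rot'],s['width'],manip.pinch_z)
for c in ['top','side']:
    r=manip.get_image(c);cv2.imwrite(f'pics/{c}0.png',r['image'][:,:,::-1])
    for q in ['dispenser','cap','knob','port','tray','bottle1','tub','tin1','cup','cell1','cell6','cell3']:
        print(c,q,[(np.round(d['point'],3).tolist(),round(d['score'],2)) for d in manip.place_of(c,q)][:6])
E
```

```text
pics
[0.18869112 0.54260173 0.23045566] [-2.76859165e-04  1.66641964e-01  9.86017062e-01 -8.55600276e-04] 0.08585369250777102 0.0187
top dispenser [([0.534, -0.253, 0.004], 0.78)]Traceback (most recent call last):
  File "<stdin>", line 7, in <module>
ValueError: it knows: bottle, cell, cup, dispenser, knob, port, tin, tray, tub
```

```bash
python3 - <<'E'
from rig import manip
import cv2,numpy as np
for c in ['top','side']:
    r=manip.get_image(c);cv2.imwrite(f'pics/{c}0.png',r['image'][:,:,::-1])
    print(r['fx'],r['cx'],r['cy'],np.round(r['world_to_cam'],3).tolist())
    for q in 'bottle, cell, cup, dispenser, knob, port, tin, tray, tub'.split(', '):
        print(c,q,[(np.round(d['point'],3).tolist(),round(d['score'],2)) for d in manip.place_of(c,q)][:7])
E
```

```text
544.4988452249704 317.3558179053276 227.2482631520142 [[-0.014, -1.0, 0.01, -0.008], [-0.99, 0.013, -0.138, 0.621], [0.138, -0.012, -0.99, 1.118], [0.0, 0.0, 0.0, 1.0]]
top bottle [([0.423, -0.227, 0.01], 0.84), ([0.556, 0.281, 0.001], 0.48), ([0.507, -0.142, 0.009], 0.46)]
top cell [([0.499, 0.107, 0.005], 0.93), ([0.471, 0.273, 0.006], 0.88), ([0.568, 0.205, 0.002], 0.86), ([0.582, 0.116, 0.005], 0.84), ([0.485, 0.189, 0.004], 0.79), ([0.557, 0.283, 0.0], 0.74)]
top cup [([0.785, 0.024, 0.002], 0.65)]
top dispenser [([0.533, -0.251, 0.003], 0.9)]
top knob [([0.536, -0.256, 0.154], 0.96), ([0.556, 0.279, 0.003], 0.43)]
top port [([0.559, 0.282, -0.001], 0.34)]
top tin [([0.487, 0.187, 0.004], 0.77), ([0.477, 0.276, 0.009], 0.6)]
top tray [([0.526, 0.192, -0.0], 0.78)]
top tub []
545.6809539408429 316.8597923956238 245.3846737198334 [[0.933, -0.359, 0.003, -0.558], [-0.214, -0.562, -0.799, 0.212], [0.288, 0.745, -0.601, 0.919], [0.0, 0.0, 0.0, 1.0]]
side bottle [([0.506, -0.141, 0.007], 0.72)]
side cell [([0.484, 0.188, 0.004], 0.97), ([0.584, 0.12, 0.006], 0.96), ([0.559, 0.278, 0.006], 0.77), ([0.469, 0.271, 0.005], 0.74), ([0.57, 0.202, 0.009], 0.72), ([0.499, 0.106, 0.001], 0.65)]
side cup [([0.787, 0.032, 0.001], 0.67)]
side dispenser [([0.527, -0.25, 0.001], 0.71), ([0.506, -0.146, 0.006], 0.38), ([0.559, 0.279, 0.006], 0.17)]
side knob [([0.529, -0.252, 0.157], 0.58)]
side port []
side tin [([0.476, 0.273, 0.004], 0.69), ([0.482, 0.191, 0.007], 0.68), ([0.533, -0.25, 0.156], 0.53)]
side tray [([0.527, 0.194, 0.0], 0.82)]
side tub [([0.566, 0.204, 0.005], 0.66)]
```

View pics/top0.png

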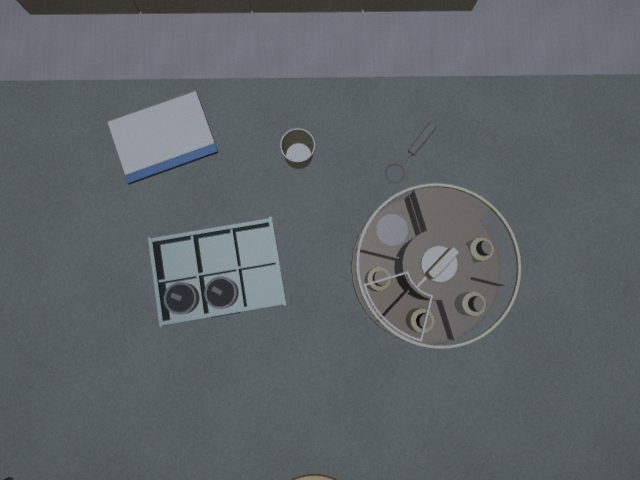

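View pics/side0.png

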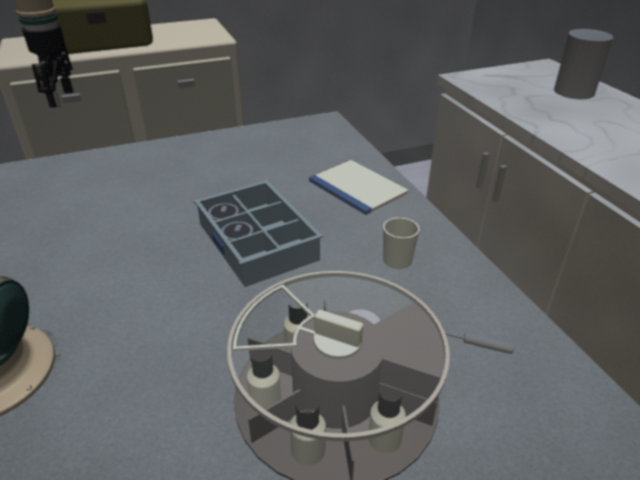

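The top view shows four bottles, with black caps near (377,278), (421,320), (473,303) and (481,249). The tub is at (392,230), the opening is around (400,310), and the tins are in cells 2 and 3. I'll zoom in on the dispenser next.

```bash
cat > h.py <<'E'
from rig import manip
import cv2,numpy as np
def ray(r,u,v,z):
    M=np.linalg.inv(r['world_to_cam']);d=M[:3,:3]@[(u-r['cx'])/r['fx'],(v-r['cy'])/r['fy'],1]
    o=M[:3,3];return o+d*(z-o[2])/d[2]
def proj(r,p):
    c=(r['world_to_cam']@np.append(p,1))[:3];return np.array([r['fx']*c[0]/c[2]+r['cx'],r['fy']*c[1]/c[2]+r['cy']])
E
python3 - <<'E'
from h import *
r=manip.get_image('top')
im=r['image'][:,:,::-1]
c=im[178:352,348:524]
g=np.clip(c.astype(float)*1.6,0,255).astype('uint8')
cv2.imwrite('pics/z.png',cv2.resize(g,None,fx=3.4,fy=3.4,interpolation=cv2.INTER_CUBIC))
# black caps: lamps
m=(im.max(2)<45).astype('uint8'); n,l,st,ce=cv2.connectedComponentsWithStats(m)
for i in range(1,n):
    if st[i,4]>25 and 348<ce[i][0]<524 and 178<ce[i][1]<352: print(st[i],ce[i].round(1),ray(r,*ce[i],.116).round(3))
# rim circle (z .12) ellipse: white ring
print('z',[round(float(r['z_map'][int(v),int(u)]),3) for u,v in [(440,255),(481,249),(473,303),(470,210)]])
k=[manip.place_of('top','knob')[0]['point'] for _ in range(1)];print(k)
E
```

```text
[477 242  10  13  57] [479.8 249.1] [ 0.562 -0.339  0.116]
[383 275  44  40 243] [404.8 290.4] [ 0.483 -0.186  0.116]
[468 297   8  14  51] [471.2 303.3] [ 0.456 -0.316  0.116]
[416 314   7  14  37] [418.4 319.8] [ 0.425 -0.21   0.116]
z [1.067, 1.077, 1.064, 1.088]
[[0.5319, -0.2535, 0.1528]]
```

View pics/z.png

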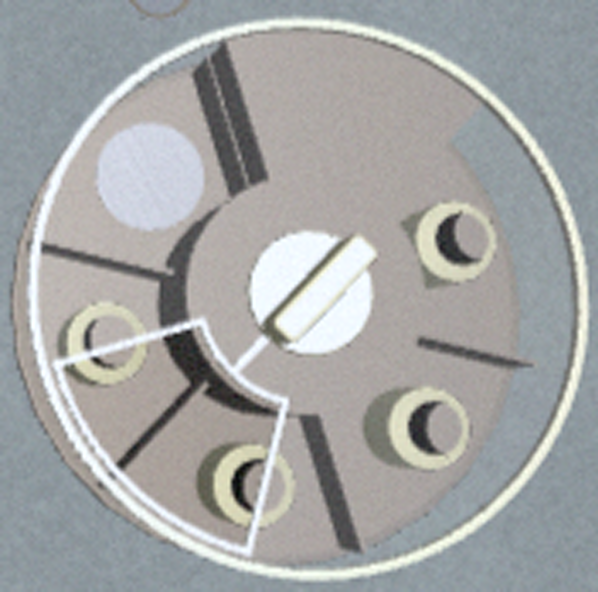

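The zoom shows the opening at the lower left, spanning the divider between the left bottle (105,342) and the lower bottle (255,487). The solid sector is at the top right and the tub at the top left. Next I'll get metric positions from the depth map.

```bash
cat >> h.py <<'E'
def cloud(r):
    v,u=np.mgrid[0:480,0:640];z=r['z_map'];M=np.linalg.inv(r['world_to_cam'])
    P=np.stack([(u-r['cx'])/r['fx']*z,(v-r['cy'])/r['fy']*z,z],-1)@M[:3,:3].T+M[:3,3]
    return P,z>0
def clusters(P,m,lo,hi,amin=15):
    mm=(m&(P[...,2]>lo)&(P[...,2]<hi)).astype('uint8');n,l,st,ce=cv2.connectedComponentsWithStats(mm)
    return [(st[i,4],ce[i].round(1),np.median(P[l==i],0).round(4),P[l==i]) for i in range(1,n) if st[i,4]>=amin]
E
python3 - <<'E'
from h import *
for c in ['top','side']:
    r=manip.get_image(c);P,ok=cloud(r)
    print(c,'kn')
    for a,ce,p,Q in clusters(P,ok,.16,.18):
        if abs(p[0]-.53)<.2 and abs(p[1]+.25)<.2:
            d=Q[:,:2]-Q[:,:2].mean(0);w,V=np.linalg.eigh(d.T@d);print(a,ce,p,((Q.max(0)+Q.min(0))/2).round(4),'ang',np.degrees(np.arctan2(V[1,1],V[0,1])))
    C=np.array([.532,-.2525,0]);R=np.hypot(*(P-C)[...,:2].transpose(2,0,1))
    for lo,hi in [(.108,.122),(.05,.065)]:
        for a,ce,p,Q in clusters(P,ok&(R>.076)&(R<.15),lo,hi):
            q=(Q.max(0)+Q.min(0))/2;d=q-C;print(lo,a,ce,p,q.round(4),'size',np.ptp(Q,0).round(3),'pol',np.hypot(*d[:2]).round(4),np.degrees(np.arctan2(d[1],d[0])).round(1))
    # height map around
    if c=='top':
        for rr in (.09,.115,.14):
            m=[]
            for a in range(0,360,5):
                p=C+[rr*np.cos(np.radians(a)),rr*np.sin(np.radians(a)),0]
                sel=ok&(np.hypot(P[...,0]-p[0],P[...,1]-p[1])<.005);m.append(int(1000*np.median(P[sel][:,2])) if sel.any() else -1)
            print(rr,m)
E
```

```text
top kn
374 [443.1 262.5] [ 0.5338 -0.2508  0.1686] [ 0.5334 -0.2515  0.1669] ang 134.59588587271202
0.108 18 [460.4 204.3] [ 0.6532 -0.3017  0.121 ] [ 0.6512 -0.3031  0.1204] size [0.012 0.015 0.003] pol 0.1295 -23.0
0.108 31 [387.8 216. ] [ 0.6308 -0.157   0.1207] [ 0.6288 -0.1558  0.1203] size [0.016 0.022 0.003] pol 0.1368 44.9
0.108 17 [458.5 216.6] [ 0.6289 -0.2975  0.1209] [ 0.6271 -0.2979  0.1205] size [0.012 0.011 0.002] pol 0.1054 -25.5
0.108 18 [377.6 223.9] [ 0.6151 -0.1356  0.1208] [ 0.6148 -0.1363  0.1196] size [0.008 0.02  0.005] pol 0.1427 54.5
0.108 16 [466.9 223.4] [ 0.6145 -0.3145  0.1212] [ 0.6136 -0.3152  0.1196] size [0.006 0.019 0.005] pol 0.1029 -37.5
0.108 19 [489.2 235.4] [ 0.5899 -0.3569  0.1209] [ 0.5889 -0.3577  0.1199] size [0.014 0.014 0.004] pol 0.1196 -61.6
0.108 23 [398.  243.6] [ 0.5743 -0.1748  0.121 ] [ 0.5753 -0.1748  0.1198] size [0.022 0.016 0.004] pol 0.089 60.9
0.108 26 [500.5 244. ] [ 0.5717 -0.3808  0.1206] [ 0.5725 -0.3776  0.1197] size [0.014 0.024 0.004] pol 0.1315 -72.1
0.108 17 [489.4 245.8] [ 0.568  -0.3559  0.121 ] [ 0.5691 -0.3574  0
[... 3061 characters left out ...]
124, 123, 124, 123, 122, 6, 6, 5, 10, 6, 54, 6, 7, 7, 7, 7, 71, 121, 123, 123, 123, 123, 123, 123, 122, 123, 123, 123, 123, 123, 122, 123, 123, 122, 123, 123, 123, 122, 123, 123, 123, 122, 123, 122, 123, 123, 122, 123, 123, 123, 123, 123, 123, 123, 123]
side kn
611 [338.  321.7] [ 0.5309 -0.2566  0.1686] [ 0.5317 -0.2547  0.1665] ang 134.85184379171
0.108 53 [295.3 308.8] [ 0.5004 -0.1557  0.1118] [ 0.5023 -0.1553  0.1147] size [0.02  0.031 0.013] pol 0.1016 107.0
0.05 46 [287.7 334.3] [ 0.4861 -0.1545  0.058 ] [ 0.4872 -0.1517  0.0575] size [0.009 0.02  0.015] pol 0.1103 114.0
0.05 61 [257.1 342.4] [ 0.4318 -0.1537  0.062 ] [ 0.4364 -0.1575  0.0581] size [0.024 0.022 0.014] pol 0.1348 135.2
```

>>> carry_out(
  delta_pos=[
    [-0.734,-0.798,-0.0375],
    [-0.734,-0.798,-0.0375],
    [-0.734,-0.798,-0.0375],
    [-0.734,-0.798,-0.0375],
    [-0.734,-0.798,-0.0375],
    [-0.734,-0.798,-0.0375],
    [-0.734,-0.798,-0.0375],
    [-0.734,-0.798,-0.0375],
    [-0.734,-0.798,-0.0375],
    [-0.734,-0.798,-0.0375],
  ],
  turn=[
    [0,0,0],
    [0,0,0],
    [0,0,0],
    [0,0,0],
    [0,0,0],
    [0,0,0],
    [0,0,0],
    [0,0,0],
    [0,0,0],
    [0,0,0],
  ],
  claw=[-0.3,-0.3,-0.3,-0.3,-0.3,-0.3,-0.3,-0.3,-0.3,-0.3],
  force=40,
)

```text
clock: 2.3
position: [0.3631, 0.1418, 0.2467]
ee_rot: [0.001, 0.17, 0.985, -0.001]
contact_force: [-0.3, -0.4, 0.2]
width: 0.0555
gripper_force: 0.0
```

>>> carry_out(
  delta_pos=[
    [-0.734,-0.798,-0.0375],
    [-0.734,-0.798,-0.0375],
    [-0.734,-0.798,-0.0375],
    [-0.734,-0.798,-0.0375],
    [-0.734,-0.798,-0.0375],
    [-0.734,-0.798,-0.0375],
    [-0.734,-0.798,-0.0375],
    [-0.734,-0.798,-0.0375],
    [-0.734,-0.798,-0.0375],
    [-0.734,-0.798,-0.0375],
    [-0.734,-0.798,-0.0375],
  ],
  turn=[
    [0,0,0],
    [0,0,0],
    [0,0,0],
    [0,0,0],
    [0,0,0],
    [0,0,0],
    [0,0,0],
    [0,0,0],
    [0,0,0],
    [0,0,0],
    [0,0,0],
  ],
  claw=[-0.3,-0.3,-0.3,-0.3,-0.3,-0.3,-0.3,-0.3,-0.3,-0.3,-0.3],
)

```text
clock: 3.4
position: [0.534, -0.252, 0.2605]
ee_rot: [-0.001, 0.167, 0.986, 0.001]
contact_force: [-0.1, 1.4, 0.0]
width: 0.0557
gripper_force: 0.0
```

>>> carry_out(
  delta_pos=[
    [0,0,0],
    [0,0,0],
    [0,0,0],
    [0,0,0],
  ],
  turn=[
    [0,0,1],
    [0,0,1],
    [0,0,1],
    [0,0,1],
  ],
  claw=[-0.3,-0.3,-0.3,-0.3],
)

```text
clock: 3.8
position: [0.5334, -0.2501, 0.2616]
ee_rot: [-0.0, 0.417, 0.909, 0.001]
contact_force: [0.1, -0.1, 0.2]
width: 0.0552
gripper_force: 0.0
```

>>> carry_out(
  delta_pos=[
    [0,0,0],
    [0,0,0],
    [0,0,0],
    [0,0,0],
  ],
  turn=[
    [0,0,1],
    [0,0,1],
    [0,0,1],
    [0,0,1],
  ],
  claw=[-0.3,-0.3,-0.3,-0.3],
)

```text
clock: 4.2
position: [0.5334, -0.25, 0.2617]
ee_rot: [-0.0, 0.638, 0.77, 0.0]
contact_force: [-0.6, -0.5, -1.0]
width: 0.0558
gripper_force: 0.0
```

>>> carry_out(
  delta_pos=[
    [0,0,0],
    [0,0,0],
    [0,0,0],
    [0,0,0],
  ],
  turn=[
    [0,0,1],
    [0,0,1],
    [0,0,1],
    [0,0,1],
  ],
  claw=[-0.3,-0.3,-0.3,-0.3],
)

```text
clock: 4.6
position: [0.5334, -0.25, 0.2617]
ee_rot: [-0.0, 0.816, 0.579, 0.0]
contact_force: [-0.2, -1.3, -0.4]
width: 0.0559
gripper_force: 0.0
```

>>> carry_out(
  delta_pos=[
    [0,0,0],
    [0,0,0],
    [0,0,0],
    [0,0,0],
  ],
  turn=[
    [0,0,1],
    [0,0,1],
    [0,0,1],
    [0,0,1],
  ],
  claw=[-0.3,-0.3,-0.3,-0.3],
)

```text
clock: 5.0
position: [0.5334, -0.25, 0.2617]
ee_rot: [-0.001, 0.938, 0.348, 0.0]
contact_force: [0.0, 0.3, 0.5]
width: 0.0553
gripper_force: 0.0
```

>>> carry_out(
  delta_pos=[
    [0,0,0],
    [0,0,0],
    [0,0,0],
    [0,0,0],
  ],
  turn=[
    [0,0,1],
    [0,0,1],
    [0,0,1],
    [0,0,1],
  ],
  claw=[-0.3,-0.3,-0.3,-0.3],
)

```text
clock: 5.4
position: [0.5334, -0.25, 0.2617]
ee_rot: [-0.001, 0.996, 0.093, 0.0]
contact_force: [-0.1, -0.1, 0.0]
width: 0.0553
gripper_force: 0.0
```

>>> carry_out(
  delta_pos=[
    [0,0,0],
    [0,0,0],
    [0,0,0],
    [0,0,0],
  ],
  turn=[
    [0,0,1],
    [0,0,1],
    [0,0,1],
    [0,0,1],
  ],
  claw=[-0.3,-0.3,-0.3,-0.3],
)

```text
clock: 5.8
position: [0.5334, -0.25, 0.2617]
ee_rot: [-0.001, 0.986, -0.168, -0.0]
contact_force: [0.2, 0.1, 0.1]
width: 0.0555
gripper_force: 0.0
```

>>> carry_out(
  delta_pos=[
    [0,0,0],
    [0,0,0],
    [0,0,0],
    [0,0,0],
    [0,0,0],
  ],
  turn=[
    [0,0,0.87],
    [0,0,0.87],
    [0,0,0.87],
    [0,0,0.87],
    [0,0,0.87],
  ],
  claw=[-0.3,-0.3,-0.3,-0.3,-0.3],
)

```text
clock: 6.3
position: [0.5336, -0.2511, 0.2616]
ee_rot: [-0.0, 0.924, -0.383, -0.0]
contact_force: [-0.3, -0.1, -0.4]
width: 0.0553
gripper_force: 0.0
```

```bash
cat >> h.py <<'E'
from scipy.spatial.transform import Rotation as Rn
def st():
    s=manip.get_state();q=np.array(s['ee_rot']);R=Rn.from_quat(q[[1,2,3,0]]).as_matrix()
    return s,np.array(s['position']),R
def yaw(R): return np.degrees(np.arctan2(R[1,1],R[0,1]))
def mv(t,p=None):
    s,p0,R=st();p=p0 if p is None else p
    return (R.T@(np.array(t)-p)/.4).round(4)
def bar(c):
    r=manip.get_image(c);P,ok=cloud(r)
    R=np.hypot(P[...,0]-.533,P[...,1]+.253)
    for a,ce,p,Q in clusters(P,ok&(R<.05),.16,.176,60):
        rc=cv2.minAreaRect((Q[:,:2]*1000).astype('float32'));d=Q[:,:2]-Q[:,:2].mean(0);w,V=np.linalg.eigh(d.T@d)
        print(c,a,p,np.round(rc[0],1),np.round(rc[1],1),'ang',np.degrees(np.arctan2(V[1,1],V[0,1])).round(1))
    return r
E
python3 - <<'E'
from h import *
s,p,R=st();print(p,yaw(R),s['qpos'],s['clock'])
r=bar('wrist');cv2.imwrite('pics/w1.png',r['image'][:,:,::-1])
print(np.linalg.inv(r['world_to_cam'])[:3].round(3).tolist())
for q in ['knob','port','bottle']: print(q,[(np.round(d['point'],3).tolist(),round(d['score'],2)) for d in manip.place_of('wrist',q)])
E
```

```text
[ 0.53360101 -0.25106212  0.2615899 ] -135.01851090799255 [-5.58064359e-01  2.83530470e-01  1.41919293e+00  5.38163341e-04
  1.43903207e+00  1.79838239e+00] 6.3
wrist 3254 [ 0.5352 -0.2551  0.1695] [ 532.9 -253. ] [17.9 71.3] ang 134.6
[[-0.707, -0.677, -0.203, 0.586], [-0.707, 0.678, 0.203, -0.303], [-0.0, 0.287, -0.958, 0.404]]
knob [([0.537, -0.252, 0.153], 0.65), ([0.526, 0.193, -0.0], 0.65)]
port []
bottle [([0.54, -0.252, 0.152], 0.51)]
```

View pics/w1.png

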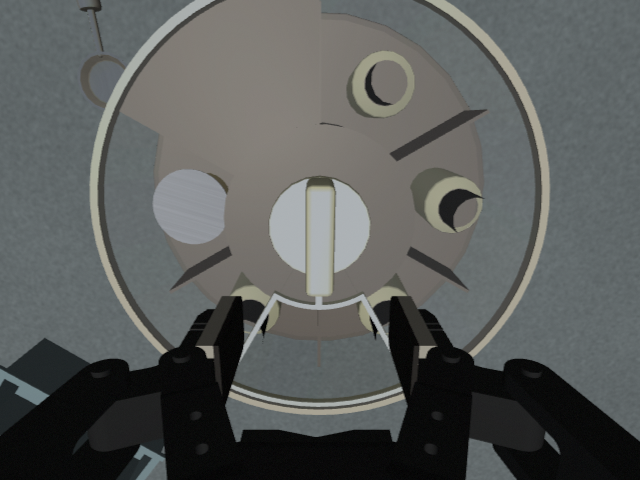

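The wrist view shows the knob bar centred at (320,240) and upright in the frame, with the opening below it. Metrically the bar is at (0.533, -0.253). I'll go down and grip it.

>>> carry_out(
  delta_pos=[
    [0.002,0.0045,0.12],
    [0.002,0.0045,0.23],
    [0.002,0.0045,0.31],
    [0.002,0.0045,0.31],
    [0.002,0.0045,0.31],
    [0.002,0.0045,0.31],
    [0.002,0.0045,0.31],
    [0.002,0.0045,0.31],
  ],
  turn=[
    [0,0,0],
    [0,0,0],
    [0,0,0],
    [0,0,0],
    [0,0,0],
    [0,0,0],
    [0,0,0],
    [0,0,0],
  ],
  claw=[-0.3,-0.3,-0.3,-0.3,1,1,1,1],
  force=40,
)

```text
clock: 7.3
position: [0.5347, -0.2555, 0.1398]
ee_rot: [0.0, 0.923, -0.385, 0.003]
contact_force: [1.4, 0.2, 6.2]
width: 0.0172
gripper_force: 40.8
```

>>> carry_out(
  delta_pos=[
    [0,0,0],
    [0,0,0],
    [0,0,0],
    [0,0,0],
    [0,0,0],
  ],
  turn=[
    [0,0,-0.25],
    [0,0,-0.5],
    [0,0,-0.75],
    [0,0,-1],
    [0,0,-1],
  ],
  claw=[1,1,1,1,1],
)

```text
clock: 7.8
position: [0.536, -0.2533, 0.1398]
ee_rot: [-0.001, 0.991, -0.132, 0.004]
contact_force: [4.7, 5.3, 5.8]
width: 0.0175
gripper_force: 41.0
```

>>> carry_out(
  delta_pos=[
    [0,0,0],
    [0,0,0],
    [0,0,0],
    [0,0,0],
    [0,0,0],
  ],
  turn=[
    [0,0,-0.25],
    [0,0,-0.5],
    [0,0,-0.75],
    [0,0,-1],
    [0,0,-1],
  ],
  claw=[1,1,1,1,1],
)

```text
clock: 8.3
position: [0.536, -0.2509, 0.1399]
ee_rot: [-0.002, 0.992, 0.129, 0.004]
contact_force: [5.6, 11.2, 7.4]
width: 0.0176
gripper_force: 41.2
```

>>> carry_out(
  delta_pos=[
    [0,0,0],
    [0,0,0],
    [0,0,0],
    [0,0,0],
    [0,0,0],
  ],
  turn=[
    [0,0,-0.25],
    [0,0,-0.5],
    [0,0,-0.75],
    [0,0,-1],
    [0,0,-1],
  ],
  claw=[1,1,1,1,1],
)

```text
clock: 8.8
position: [0.5347, -0.2488, 0.1398]
ee_rot: [-0.003, 0.925, 0.381, 0.004]
contact_force: [3.2, 16.3, 10.0]
width: 0.0174
gripper_force: 41.6
```

>>> carry_out(
  delta_pos=[
    [0,0,0],
    [0,0,0],
    [0,0,0],
    [0,0,0],
    [0,0,0],
  ],
  turn=[
    [0,0,-0.25],
    [0,0,-0.5],
    [0,0,-0.75],
    [0,0,-1],
    [0,0,-1],
  ],
  claw=[1,1,1,1,1],
)

```text
clock: 9.3
position: [0.5326, -0.2475, 0.1398]
ee_rot: [-0.005, 0.794, 0.608, 0.004]
contact_force: [-2.6, 17.7, 14.5]
width: 0.0173
gripper_force: 42.1
```

>>> carry_out(
  delta_pos=[
    [0,0,0],
    [0,0,0],
    [0,0,0],
    [0,0,0],
    [0,0,0],
  ],
  turn=[
    [0,0,-0.25],
    [0,0,-0.5],
    [0,0,-0.75],
    [0,0,-1],
    [0,0,-1],
  ],
  claw=[1,1,1,1,1],
)

```text
clock: 9.8
position: [0.5301, -0.2475, 0.1398]
ee_rot: [-0.006, 0.61, 0.793, 0.003]
contact_force: [-8.6, 16.9, 17.0]
width: 0.0174
gripper_force: 42.6
```

>>> carry_out(
  delta_pos=[
    [0,0,0],
    [0,0,0],
    [0,0,-0.12],
    [0,0,-0.24],
    [0,0,-0.31],
    [0,0,-0.31],
  ],
  turn=[
    [0,0,0],
    [0,0,0],
    [0,0,0],
    [0,0,0],
    [0,0,0],
    [0,0,0],
  ],
  claw=[-0.3,-0.3,-0.3,-0.3,-0.3,-0.3],
)

```text
clock: 10.4
position: [0.5356, -0.2568, 0.2667]
ee_rot: [0.006, 0.611, 0.792, 0.0]
contact_force: [0.5, 0.1, -0.0]
width: 0.0554
gripper_force: 0.0
```

```bash
cat >> h.py <<'E'
C=np.array([.533,-.253,0])
def caps(r,rmax=.15):
    # what shows through the opening, between z .104 and .121 (cap tops) / .055-.09 (shoulders)
    P,ok=cloud(r);D=P-C;Rr=np.hypot(D[...,0],D[...,1]);out=[]
    for lo,hi in [(.104,.1185),(.06,.083)]:
        for a,ce,p,Q in clusters(P,ok&(Rr>.07)&(Rr<rmax),lo,hi,40):
            (x,y),rad=cv2.minEnclosingCircle((Q[:,:2]*1000).astype('float32'))
            print(lo,a,ce,'med',p,'circ',round(x,1),round(y,1),round(rad,1),'pol',np.hypot(x/1e3-C[0],y/1e3-C[1]).round(4),np.degrees(np.arctan2(y/1e3-C[1],x/1e3-C[0])).round(1))
E
python3 - <<'E'
from h import *
s,p,R=st();print(p,yaw(R),s['clock'],s['contact_force'])
r=bar('wrist');cv2.imwrite('pics/w2.png',r['image'][:,:,::-1]);caps(r)
r=manip.get_image('top');cv2.imwrite('pics/t2.png',r['image'][:,:,::-1]);caps(r)
for q in ['knob','port','bottle']: print(q,[(np.round(d['point'],3).tolist(),round(d['score'],2)) for d in manip.place_of('wrist',q)])
E
```

```text
[ 0.53560403 -0.25681517  0.26668968] 14.694875139926618 10.4 [ 0.45637647  0.12915736 -0.0443299 ]
wrist 3227 [ 0.5316 -0.2496  0.1695] [ 532.  -252.5] [18.  71.4] ang 104.9
0.104 250 [317.8 324.4] med [ 0.5616 -0.3448  0.11  ] circ 565.4 -354.9 15.5 pol 0.1069 -72.4
0.06 873 [318.1 307.7] med [ 0.5628 -0.3468  0.0741] circ 566.3 -357.6 24.7 pol 0.1098 -72.3
0.06 65 [318.1 334.1] med [ 0.5713 -0.376   0.0743] circ 570.5 -373.4 14.3 pol 0.1261 -72.7
knob [([0.536, -0.256, 0.151], 0.77)]
port []
bottle [([0.565, -0.358, 0.006], 0.72)]
```

View pics/w2.png

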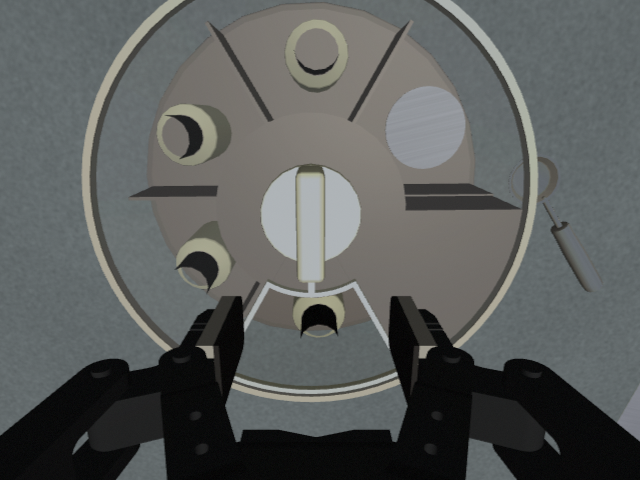

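The wrist view shows the opening centred on bay 300, with a bottle at (318,318). Its axis measures (0.566, -0.357). I'll move above it.

```bash
python3 - <<'E'
from h import *
print(mv([.566,-.3568,.2]))
E
```

```text
[-0.2695  0.017   0.1475]
```

>>> carry_out(
  delta_pos=[
    [-0.12,0.008,0],
    [-0.24,0.016,0],
    [-0.27,0.017,0.06],
    [-0.27,0.017,0.15],
    [-0.27,0.017,0.15],
    [-0.27,0.017,0.15],
  ],
  turn=[
    [0,0,0],
    [0,0,0],
    [0,0,0],
    [0,0,0],
    [0,0,0],
    [0,0,0],
  ],
  claw=[-0.3,-0.3,-0.3,-0.3,-0.3,-0.3],
)

```text
clock: 11.25
position: [0.5664, -0.3568, 0.1997]
ee_rot: [-0.002, 0.611, 0.792, 0.0]
contact_force: [-0.0, -0.6, -0.5]
width: 0.0552
gripper_force: 0.0
```

```bash
python3 - <<'E'
from h import *
s,p,R=st();print(p,yaw(R))
r=manip.get_image('wrist');caps(r);cv2.imwrite('pics/w3.png',r['image'][:,:,::-1])
s,p,R=st();print(p,yaw(R),mv([.566,-.3568,.086]))
E
```

```text
[ 0.56642265 -0.35679659  0.19974466] 14.71600186510564
0.104 220 [314.7 224.2] med [ 0.5628 -0.3443  0.1101] circ 565.4 -354.7 15.5 pol 0.1067 -72.3
0.06 303 [383.2 202.9] med [ 0.6069 -0.3283  0.0641] circ 611.9 -332.6 37.0 pol 0.1121 -45.2
0.06 466 [226.6 209.1] med [ 0.5032 -0.362   0.0638] circ 503.4 -363.8 35.2 pol 0.1147 -105.0
0.06 2104 [314.9 220.1] med [ 0.5638 -0.348   0.0728] circ 566.5 -357.9 24.9 pol 0.1101 -72.3
[ 0.56731251 -0.35728405  0.20160559] 14.732509352760552 [ 0.002  -0.0029  0.289 ]
```

>>> carry_out(
  delta_pos=[
    [0,-0.003,0.11],
    [0,-0.003,0.22],
    [0,-0.003,0.285],
    [0,-0.003,0.285],
    [0,-0.003,0.285],
    [0,-0.003,0.285],
    [0,-0.003,0.285],
    [0,-0.003,0.285],
  ],
  turn=[
    [0,0,0],
    [0,0,0],
    [0,0,0],
    [0,0,0],
    [0,0,0],
    [0,0,0],
    [0,0,0],
    [0,0,0],
  ],
  claw=[-0.3,-0.3,-0.3,-0.3,1,1,1,1],
  force=40,
)

```text
clock: 12.1
position: [0.5675, -0.3589, 0.0905]
ee_rot: [0.003, 0.611, 0.792, 0.0]
contact_force: [-1.6, 1.0, 6.7]
width: 0.0307
gripper_force: 40.3
```

>>> carry_out(
  delta_pos=[
    [0,0,-0.05],
    [0,0,-0.15],
    [0,0,-0.25],
    [0,0,-0.35],
    [0,0,-0.45],
    [0,0,-0.45],
  ],
  turn=[
    [0,0,0],
    [0,0,0],
    [0,0,0],
    [0,0,0],
    [0,0,0],
    [0,0,0],
  ],
  claw=[1,1,1,1,1,1],
)

```text
clock: 12.7
position: [0.5684, -0.3595, 0.2754]
ee_rot: [0.007, 0.611, 0.792, 0.0]
contact_force: [0.4, -0.6, -0.9]
width: 0.0309
gripper_force: 40.3
```

```bash
python3 - <<'E'
from h import *
r=manip.get_image('side');
s,p,R=st();print(p,yaw(R),s['width'],s['contact_force'])
for c in ['top','side']:
    manip.get_image(c)
    print([(np.round(d['point'],3).tolist(),round(d['score'],2)) for d in manip.place_of(c,'cell')],manip.place_of(c,'tray'),[(np.round(d['point'],3).tolist(),round(d['score'],2)) for d in manip.place_of(c,'bottle')])
r=manip.get_image('top');P,ok=cloud(r)
m=ok&(P[...,2]>.06)&(P[...,2]<.07)&(P[...,1]>.04)&(P[...,1]<.36)&(abs(P[...,0]-.526)<.15)
rc=cv2.minAreaRect((P[m][:,:2]*1000).astype('float32'));print('tray',rc)
E
```

```text
[ 0.56728977 -0.35867154  0.27186666] 14.720271406757602 0.030532540616436142 [ 0.31600845  0.13927968 -2.74574891]
[([0.582, 0.116, 0.007], 0.96), ([0.47, 0.274, 0.006], 0.93), ([0.557, 0.281, 0.001], 0.92), ([0.486, 0.19, 0.004], 0.89), ([0.572, 0.205, 0.002], 0.59)] [{'point': [0.5281, 0.1959, -0.0033], 'score': 0.68}, {'point': [0.487, 0.1863, 0.0033], 'score': 0.24}] [([0.568, -0.357, 0.187], 0.79)]
[([0.568, 0.202, 0.01], 0.97), ([0.585, 0.119, 0.006], 0.92), ([0.484, 0.188, 0.005], 0.85), ([0.555, 0.282, 0.006], 0.79), ([0.5, 0.107, 0.002], 0.64), ([0.47, 0.274, 0.002], 0.62)] [{'point': [0.5257, 0.1968, 0.0013], 'score': 0.72}] [([0.556, 0.282, 0.006], 0.51)]
tray ((529.710693359375, 194.24630737304688), (185.86289978027344, 261.7232666015625), 8.812811851501465)
```

>>> carry_out(
  delta_pos=[
    [0.15,0.04,0],
    [0.27,0.065,0],
    [0.39,0.095,0],
    [0.51,0.124,0],
    [0.63,0.153,0],
    [0.74,0.18,0],
    [0.78,0.189,0],
    [0.78,0.189,0],
    [0.78,0.189,0],
  ],
  turn=[
    [0,0,0],
    [0,0,0],
    [0,0,0],
    [0,0,0],
    [0,0,0],
    [0,0,0],
    [0,0,0],
    [0,0,0],
    [0,0,0],
  ],
  claw=[1,1,1,1,1,1,1,1,1],
)

```text
clock: 14.1
position: [0.5598, -0.0366, 0.2673]
ee_rot: [0.0, 0.61, 0.792, -0.0]
contact_force: [-1.4, -0.0, -1.7]
width: 0.0305
gripper_force: 39.9
```

>>> carry_out(
  delta_pos=[
    [0.15,0.04,0],
    [0.27,0.065,0],
    [0.39,0.095,0],
    [0.51,0.124,0],
    [0.63,0.153,0],
    [0.74,0.18,0],
    [0.78,0.189,0],
    [0.78,0.189,0],
    [0.78,0.189,0],
  ],
  turn=[
    [0,0,0],
    [0,0,0],
    [0,0,0],
    [0,0,0],
    [0,0,0],
    [0,0,0],
    [0,0,0],
    [0,0,0],
    [0,0,0],
  ],
  claw=[1,1,1,1,1,1,1,1,1],
)

```text
clock: 15.0
position: [0.5543, 0.283, 0.2667]
ee_rot: [0.0, 0.611, 0.792, -0.001]
contact_force: [-0.2, -0.1, -2.0]
width: 0.0306
gripper_force: 40.0
```

```bash
python3 - <<'E'
from h import *
r=manip.get_image('wrist');s,p,R=st();print(p,yaw(R),s['width'],s['clock'],mv([.5555,.2836,.0875]))
E
```

```text
[0.55433526 0.28245546 0.26690744] 14.623514843400425 0.031106078452307954 15.05 [0.0027 0.0039 0.4485]
```

>>> carry_out(
  delta_pos=[
    [0.002,0.003,0.1],
    [0.002,0.003,0.2],
    [0.002,0.003,0.3],
    [0.002,0.003,0.38],
    [0.002,0.003,0.42],
    [0.002,0.003,0.44],
    [0.002,0.003,0.447],
    [0.002,0.003,0.447],
  ],
  turn=[
    [0,0,0],
    [0,0,0],
    [0,0,0],
    [0,0,0],
    [0,0,0],
    [0,0,0],
    [0,0,0],
    [0,0,0],
  ],
  claw=[1,1,1,1,1,1,1,1],
)

```text
clock: 15.85
position: [0.5555, 0.2847, 0.0893]
ee_rot: [0.0, 0.611, 0.791, 0.001]
contact_force: [-0.1, -0.7, -2.0]
width: 0.0304
gripper_force: 40.1
```

>>> carry_out(
  delta_pos=[
    [0,0,0.004],
    [0,0,0.006],
    [0,0,0.006],
    [0,0,0.006],
    [0,0,0.006],
    [0,0,0.006],
    [0,0,-0.05],
    [0,0,-0.15],
    [0,0,-0.27],
    [0,0,-0.4],
    [0,0,-0.45],
    [0,0,-0.45],
  ],
  turn=[
    [0,0,0],
    [0,0,0],
    [0,0,0],
    [0,0,0],
    [0,0,0],
    [0,0,0],
    [0,0,0],
    [0,0,0],
    [0,0,0],
    [0,0,0],
    [0,0,0],
    [0,0,0],
  ],
  claw=[1,1,1,-0.3,-0.3,-0.3,-0.3,-0.3,-0.3,-0.3,-0.3,-0.3],
)

```text
clock: 17.05
position: [0.5565, 0.2863, 0.2734]
ee_rot: [0.002, 0.611, 0.792, 0.004]
contact_force: [0.3, -0.2, -0.4]
width: 0.0558
gripper_force: 0.0
```

```bash
python3 - <<'E'
from h import *
r=manip.get_image('wrist');s,p,R=st();print(p,yaw(R),s['width'],s['clock'])
d=np.array([.5328,-.2528,.265])
print(mv(d))
P,ok=cloud(r);
for c in clusters(P,ok&(P[...,1]>.05),.1,.125,40): print(c[:3])
cv2.imwrite('pics/w4.png',r['image'][:,:,::-1])
E
```

```text
[0.55529261 0.28573865 0.27044977] 14.728388247722075 0.055552055987609095 17.1
[-1.2878 -0.3967  0.0113]
(np.int32(110), array([311.6, 198.8]), array([0.5522, 0.2985, 0.1065]))
```

View pics/w4.png

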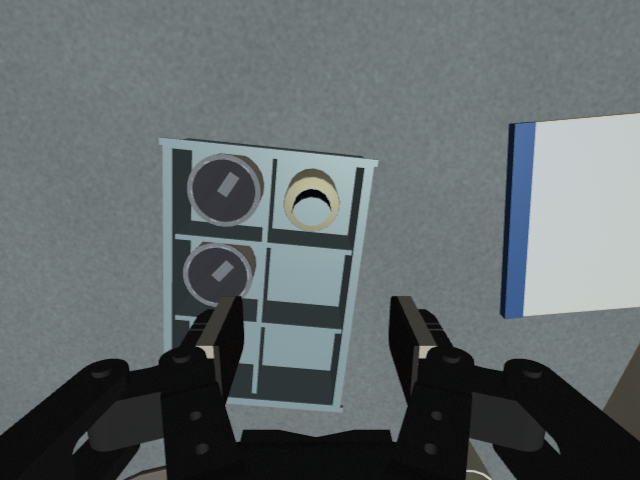

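The first bottle is standing in cell 6, at (312,205) in the picture. I'll go back to the knob now.

>>> carry_out(
  delta_pos=[
    [-0.12,-0.037,0],
    [-0.24,-0.074,0],
    [-0.36,-0.111,0],
    [-0.48,-0.148,0],
    [-0.6,-0.185,0],
    [-0.644,-0.1985,0],
    [-0.644,-0.1985,0],
    [-0.644,-0.1985,0],
  ],
  turn=[
    [0,0,0],
    [0,0,0],
    [0,0,0],
    [0,0,0],
    [0,0,0],
    [0,0,0],
    [0,0,0],
    [0,0,0],
  ],
  claw=[-0.3,-0.3,-0.3,-0.3,-0.3,-0.3,-0.3,-0.3],
)

```text
clock: 17.9
position: [0.5425, 0.0163, 0.2669]
ee_rot: [-0.002, 0.611, 0.792, -0.0]
contact_force: [-0.1, 0.1, 0.2]
width: 0.0553
gripper_force: 0.0
```

>>> carry_out(
  delta_pos=[
    [-0.12,-0.037,0],
    [-0.24,-0.074,0],
    [-0.36,-0.111,0],
    [-0.48,-0.148,0],
    [-0.6,-0.185,0],
    [-0.644,-0.1985,0],
    [-0.644,-0.1985,0],
    [-0.644,-0.1985,0],
  ],
  turn=[
    [0,0,0],
    [0,0,0],
    [0,0,0],
    [0,0,0],
    [0,0,0],
    [0,0,0],
    [0,0,0],
    [0,0,0],
  ],
  claw=[-0.3,-0.3,-0.3,-0.3,-0.3,-0.3,-0.3,-0.3],
)

```text
clock: 18.7
position: [0.5322, -0.2515, 0.2677]
ee_rot: [-0.001, 0.61, 0.792, 0.001]
contact_force: [0.8, -0.5, -1.1]
width: 0.0555
gripper_force: 0.0
```

```bash
python3 - <<'E'
from h import *
r=bar('wrist');s,p,R=st();print(p,yaw(R),s['clock'],mv([.5323,-.2527,.138]))
E
```

```text
wrist 3090 [ 0.5315 -0.2496  0.1695] [ 531.9 -252.2] [17.9 71.1] ang 104.9
[ 0.53221001 -0.25101798  0.26798739] 14.827270568732088 18.75 [-0.0049 -0.0008  0.325 ]
```

>>> carry_out(
  delta_pos=[
    [-0.005,-0.001,0.12],
    [-0.005,-0.001,0.23],
    [-0.005,-0.001,0.32],
    [-0.005,-0.001,0.32],
    [-0.005,-0.001,0.32],
    [-0.005,-0.001,0.32],
    [-0.005,-0.001,0.32],
    [-0.005,-0.001,0.32],
  ],
  turn=[
    [0,0,0],
    [0,0,0],
    [0,0,0],
    [0,0,0],
    [0,0,0],
    [0,0,0],
    [0,0,0],
    [0,0,0],
  ],
  claw=[-0.3,-0.3,-0.3,-0.3,1,1,1,1],
  force=40,
)

```text
clock: 19.55
position: [0.5324, -0.2559, 0.1434]
ee_rot: [0.002, 0.61, 0.792, -0.0]
contact_force: [-2.4, 0.1, 6.0]
width: 0.0175
gripper_force: 41.9
```

>>> carry_out(
  delta_pos=[
    [0,0,0],
    [0,0,0],
    [0,0,0],
    [0,0,0],
    [0,0,0],
  ],
  turn=[
    [0,0,0.25],
    [0,0,0.5],
    [0,0,0.75],
    [0,0,1],
    [0,0,1],
  ],
  claw=[1,1,1,1,1],
)

```text
clock: 20.05
position: [0.5304, -0.2559, 0.1434]
ee_rot: [0.0, 0.795, 0.606, -0.001]
contact_force: [-7.3, -0.6, 8.2]
width: 0.0177
gripper_force: 42.3
```

>>> carry_out(
  delta_pos=[
    [0,0,0],
    [0,0,0],
    [0,0,0],
    [0,0,0],
    [0,0,0],
  ],
  turn=[
    [0,0,0.25],
    [0,0,0.5],
    [0,0,0.75],
    [0,0,1],
    [0,0,1],
  ],
  claw=[1,1,1,1,1],
)

```text
clock: 20.55
position: [0.5286, -0.2549, 0.1434]
ee_rot: [-0.001, 0.925, 0.38, -0.002]
contact_force: [-11.6, 2.7, 11.4]
width: 0.0172
gripper_force: 42.6
```

>>> carry_out(
  delta_pos=[
    [0,0,0],
    [0,0,0],
    [0,0,-0.12],
    [0,0,-0.24],
    [0,0,-0.31],
    [0,0,-0.31],
  ],
  turn=[
    [0,0,0],
    [0,0,0],
    [0,0,0],
    [0,0,0],
    [0,0,0],
    [0,0,0],
  ],
  claw=[-0.3,-0.3,-0.3,-0.3,-0.3,-0.3],
)

```text
clock: 21.15
position: [0.5351, -0.2569, 0.2705]
ee_rot: [0.005, 0.925, 0.38, 0.004]
contact_force: [-0.1, -0.4, -0.8]
width: 0.0555
gripper_force: 0.0
```

```bash
python3 - <<'E'
from h import *
r=bar('wrist');caps(r);s,p,R=st();print(p,yaw(R),s['clock'])
print([(np.round(d['point'],3).tolist(),round(d['score'],2)) for d in manip.place_of('wrist','bottle')])
E
```

```text
wrist 3079 [ 0.5346 -0.2503  0.1695] [ 532.5 -252.2] [71.2 17.9] ang -135.3
0.104 251 [310.2 333.6] med [ 0.4646 -0.3244  0.1102] circ 454.7 -333.9 15.5 pol 0.1125 -134.1
0.06 965 [310.3 315.2] med [ 0.4644 -0.3246  0.0733] circ 453.7 -334.8 25.0 pol 0.1139 -134.1
0.06 55 [310.6 342.9] med [ 0.4394 -0.3502  0.0741] circ 442.2 -346.8 13.9 pol 0.1306 -134.1
[ 0.53370264 -0.25613502  0.26743099] -45.276743118363775 21.2
[([0.454, -0.335, 0.011], 0.62), ([0.536, -0.254, 0.151], 0.35)]
```

>>> carry_out(
  delta_pos=[
    [-0.12,0,0],
    [-0.24,0,0],
    [-0.28,0,0.05],
    [-0.28,0,0.15],
    [-0.28,0,0.25],
    [-0.28,0,0.35],
    [-0.28,0,0.45],
    [-0.28,0,0.453],
    [-0.28,0,0.453],
    [-0.28,0,0.453],
    [-0.28,0,0.453],
    [-0.28,0,0.453],
  ],
  turn=[
    [0,0,0],
    [0,0,0],
    [0,0,0],
    [0,0,0],
    [0,0,0],
    [0,0,0],
    [0,0,0],
    [0,0,0],
    [0,0,0],
    [0,0,0],
    [0,0,0],
    [0,0,0],
  ],
  claw=[-0.3,-0.3,-0.3,-0.3,-0.3,-0.3,-0.3,-0.3,1,1,1,1],
  force=40,
)

```text
clock: 22.45
position: [0.4532, -0.3347, 0.0848]
ee_rot: [0.001, 0.925, 0.38, 0.001]
contact_force: [0.3, -0.4, -1.1]
width: 0.0313
gripper_force: 39.6
```

```bash
python3 - <<'E'
from h import *
s,p,R=st();print(p,yaw(R),s['width'],s['gripper_force'],s['contact_force'])
t=np.array([.569,.2014]);print(mv([*t,p[2]+.18]))
E
```

```text
[ 0.45320367 -0.33473533  0.08483959] -45.276618361184255 0.0312581170320819 39.608028531074524 [ 0.34712588 -0.4079715  -1.06553314]
[ 1.149  -0.7473 -0.452 ]
```

>>> carry_out(
  delta_pos=[
    [0,0,-0.05],
    [0,0,-0.15],
    [0,0,-0.25],
    [0,0,-0.35],
    [0,0,-0.45],
    [0,0,-0.45],
  ],
  turn=[
    [0,0,0],
    [0,0,0],
    [0,0,0],
    [0,0,0],
    [0,0,0],
    [0,0,0],
  ],
  claw=[1,1,1,1,1,1],
)

```text
clock: 23.05
position: [0.455, -0.3364, 0.2708]
ee_rot: [0.007, 0.925, 0.38, 0.003]
contact_force: [1.1, 0.4, -0.8]
width: 0.0309
gripper_force: 40.2
```

>>> carry_out(
  delta_pos=[
    [0.1,-0.065,0],
    [0.2,-0.13,0],
    [0.3,-0.195,0],
    [0.4,-0.26,0],
    [0.5,-0.325,0],
    [0.56,-0.36,0],
    [0.5745,-0.3735,0],
    [0.5745,-0.3735,0],
  ],
  turn=[
    [0,0,0],
    [0,0,0],
    [0,0,0],
    [0,0,0],
    [0,0,0],
    [0,0,0],
    [0,0,0],
    [0,0,0],
  ],
  claw=[1,1,1,1,1,1,1,1],
)

```text
clock: 23.85
position: [0.5102, -0.0654, 0.2632]
ee_rot: [0.0, 0.924, 0.381, -0.0]
contact_force: [-0.8, 0.1, -1.5]
width: 0.031
gripper_force: 40.2
```

>>> carry_out(
  delta_pos=[
    [0.1,-0.065,0],
    [0.2,-0.13,0],
    [0.3,-0.195,0],
    [0.4,-0.26,0],
    [0.5,-0.325,0],
    [0.56,-0.36,0],
    [0.5745,-0.3735,0],
    [0.5745,-0.3735,0],
  ],
  turn=[
    [0,0,0],
    [0,0,0],
    [0,0,0],
    [0,0,0],
    [0,0,0],
    [0,0,0],
    [0,0,0],
    [0,0,0],
  ],
  claw=[1,1,1,1,1,1,1,1],
)

```text
clock: 24.65
position: [0.569, 0.2008, 0.2628]
ee_rot: [0.0, 0.925, 0.38, -0.001]
contact_force: [0.1, -1.1, -1.0]
width: 0.0307
gripper_force: 40.2
```

```bash
python3 - <<'E'
from h import *
r=manip.get_image('wrist');s,p,R=st();print(p,yaw(R),s['width'],s['clock'],mv([.569,.2014,.082]))
E
```

```text
[0.5687826  0.19985749 0.26290893] -45.33030874098714 0.031029027610899342 24.7 [ 0.0039 -0.0026  0.4523]
```

>>> carry_out(
  delta_pos=[
    [0.004,-0.003,0.1],
    [0.004,-0.003,0.2],
    [0.004,-0.003,0.3],
    [0.004,-0.003,0.38],
    [0.004,-0.003,0.42],
    [0.004,-0.003,0.44],
    [0.004,-0.003,0.448],
    [0.004,-0.003,0.453],
    [0.004,-0.003,0.453],
    [0.004,-0.003,0.453],
  ],
  turn=[
    [0,0,0],
    [0,0,0],
    [0,0,0],
    [0,0,0],
    [0,0,0],
    [0,0,0],
    [0,0,0],
    [0,0,0],
    [0,0,0],
    [0,0,0],
  ],
  claw=[1,1,1,1,1,1,1,1,1,1],
)

```text
clock: 25.7
position: [0.5698, 0.2036, 0.0832]
ee_rot: [0.0, 0.925, 0.38, 0.001]
contact_force: [-0.0, -0.2, -1.7]
width: 0.0307
gripper_force: 40.3
```

>>> carry_out(
  delta_pos=[
    [0,0,0],
    [0,0,0],
    [0,0,0],
    [0,0,-0.05],
    [0,0,-0.15],
    [0,0,-0.27],
    [0,0,-0.4],
    [0,0,-0.45],
    [0,0,-0.45],
  ],
  turn=[
    [0,0,0],
    [0,0,0],
    [0,0,0],
    [0,0,0],
    [0,0,0],
    [0,0,0],
    [0,0,0],
    [0,0,0],
    [0,0,0],
  ],
  claw=[-0.3,-0.3,-0.3,-0.3,-0.3,-0.3,-0.3,-0.3,-0.3],
)

```text
clock: 26.6
position: [0.5713, 0.2042, 0.2672]
ee_rot: [0.001, 0.925, 0.38, 0.005]
contact_force: [-0.3, -0.2, -0.0]
width: 0.0554
gripper_force: 0.0
```

```bash
python3 - <<'E'
from h import *
r=manip.get_image('top');cv2.imwrite('pics/t5.png',r['image'][:,:,::-1]);s,p,R=st();print(p,yaw(R),s['clock'],mv([.5325,-.2523,p[2]]))
E
```

```text
[0.56987595 0.20384869 0.26427231] -45.27027977417936 26.65 [-0.8689  0.7444 -0.0017]
```

View pics/t5.png

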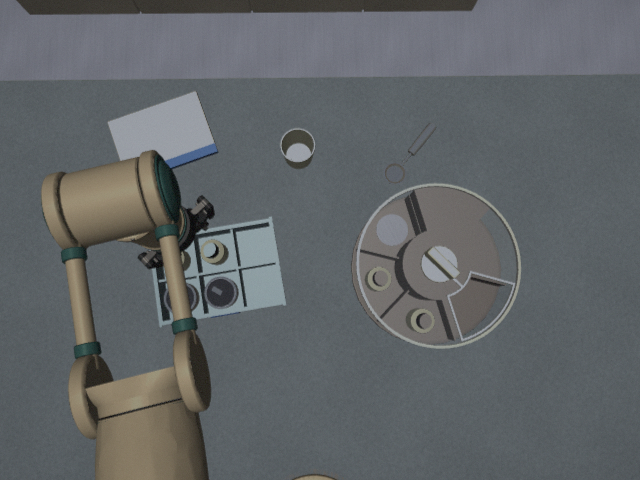

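The second bottle is standing in cell 5, at (213,251). The bottles left in the dispenser are at (378,279) and (421,320). I'll move on to bay 180.

>>> carry_out(
  delta_pos=[
    [-0.09,0.078,0],
    [-0.18,0.155,0],
    [-0.27,0.23,0],
    [-0.36,0.31,0],
    [-0.4345,0.3722,0],
    [-0.4345,0.3722,0],
    [-0.4345,0.3722,0],
  ],
  turn=[
    [0,0,0],
    [0,0,0],
    [0,0,0],
    [0,0,0],
    [0,0,0],
    [0,0,0],
    [0,0,0],
  ],
  claw=[-0.3,-0.3,-0.3,-0.3,-0.3,-0.3,-0.3],
)

```text
clock: 27.35
position: [0.5494, -0.0249, 0.2604]
ee_rot: [-0.001, 0.925, 0.379, -0.001]
contact_force: [0.0, 1.2, 0.4]
width: 0.0557
gripper_force: 0.0
```

>>> carry_out(
  delta_pos=[
    [-0.09,0.078,0],
    [-0.18,0.155,0],
    [-0.27,0.23,0],
    [-0.36,0.31,0],
    [-0.4345,0.3722,0],
    [-0.4345,0.3722,0],
    [-0.4345,0.3722,0],
    [-0.4345,0.3722,0],
  ],
  turn=[
    [0,0,0],
    [0,0,0],
    [0,0,0],
    [0,0,0],
    [0,0,0],
    [0,0,0],
    [0,0,0],
    [0,0,0],
  ],
  claw=[-0.3,-0.3,-0.3,-0.3,-0.3,-0.3,-0.3,-0.3],
)

```text
clock: 28.15
position: [0.5319, -0.2505, 0.2614]
ee_rot: [-0.001, 0.924, 0.381, -0.0]
contact_force: [0.6, 0.2, -0.6]
width: 0.0554
gripper_force: 0.0
```

```bash
python3 - <<'E'
from h import *
r=bar('wrist');s,p,R=st();print(p,yaw(R),s['clock'],mv([.5325,-.2525,.14]))
E
```

```text
wrist 3253 [ 0.5346 -0.2501  0.1695] [ 532.6 -252.5] [71.7 17.9] ang -135.5
[ 0.53188434 -0.25046149  0.26170231] -45.147291188058695 28.2 [-0.0027  0.0051  0.3042]
```

>>> carry_out(
  delta_pos=[
    [0,0,0.12],
    [0,0,0.23],
    [0,0,0.305],
    [0,0,0.305],
    [0,0,0.305],
    [0,0,0.305],
    [0,0,0.305],
    [0,0,0.305],
  ],
  turn=[
    [0,0,0],
    [0,0,0],
    [0,0,0],
    [0,0,0],
    [0,0,0],
    [0,0,0],
    [0,0,0],
    [0,0,0],
  ],
  claw=[-0.3,-0.3,-0.3,-0.3,1,1,1,1],
  force=40,
)

```text
clock: 29.0
position: [0.5319, -0.2517, 0.1427]
ee_rot: [0.0, 0.925, 0.38, 0.001]
contact_force: [-1.9, 3.8, 6.4]
width: 0.0171
gripper_force: 42.0
```

>>> carry_out(
  delta_pos=[
    [0,0,0],
    [0,0,0],
    [0,0,0],
    [0,0,0],
    [0,0,0],
  ],
  turn=[
    [0,0,0.25],
    [0,0,0.5],
    [0,0,0.75],
    [0,0,1],
    [0,0,1],
  ],
  claw=[1,1,1,1,1],
)

```text
clock: 29.5
position: [0.5321, -0.2519, 0.1427]
ee_rot: [0.0, 0.992, 0.127, 0.001]
contact_force: [-1.5, 2.9, 5.3]
width: 0.0177
gripper_force: 41.9
```

>>> carry_out(
  delta_pos=[
    [0,0,0],
    [0,0,0],
    [0,0,0],
    [0,0,0],
    [0,0,0],
  ],
  turn=[
    [0,0,0.25],
    [0,0,0.5],
    [0,0,0.75],
    [0,0,1],
    [0,0,1],
  ],
  claw=[1,1,1,1,1],
)

```text
clock: 30.0
position: [0.5321, -0.2523, 0.1427]
ee_rot: [0.0, 0.991, -0.134, 0.001]
contact_force: [-1.7, 2.2, 5.5]
width: 0.0176
gripper_force: 41.9
```

>>> carry_out(
  delta_pos=[
    [0,0,0],
    [0,0,0],
    [0,0,-0.12],
    [0,0,-0.24],
    [0,0,-0.31],
    [0,0,-0.31],
  ],
  turn=[
    [0,0,0],
    [0,0,0],
    [0,0,0],
    [0,0,0],
    [0,0,0],
    [0,0,0],
  ],
  claw=[-0.3,-0.3,-0.3,-0.3,-0.3,-0.3],
)

```text
clock: 30.6
position: [0.5341, -0.2544, 0.2699]
ee_rot: [0.002, 0.991, -0.133, 0.005]
contact_force: [0.4, -0.1, -0.8]
width: 0.0555
gripper_force: 0.0
```

```bash
python3 - <<'E'
from h import *
r=bar('wrist');caps(r);s,p,R=st();print(p,yaw(R),s['clock'])
print([(np.round(d['point'],3).tolist(),round(d['score'],2)) for d in manip.place_of('wrist','bottle')])
E
```

```text
wrist 3027 [ 0.5358 -0.2533  0.1695] [ 533.1 -252.9] [17.9 71. ] ang 164.3
0.104 257 [319.8 340. ] med [ 0.4346 -0.2322  0.1101] circ 424.3 -229.0 15.6 pol 0.1113 167.6
0.06 944 [318.9 321.4] med [ 0.434  -0.2326  0.0735] circ 421.4 -227.8 24.9 pol 0.1144 167.3
0.06 51 [318.6 349. ] med [ 0.4037 -0.2213  0.0739] circ 404.8 -223.2 13.5 pol 0.1316 166.9
[ 0.53284216 -0.2535397   0.26687903] -105.27906008775047 30.65
[([0.422, -0.229, 0.006], 0.82), ([0.531, -0.258, -0.002], 0.61)]
```

>>> carry_out(
  delta_pos=[
    [-0.12,0.006,0],
    [-0.24,0.0125,0],
    [-0.2825,0.0125,0.05],
    [-0.2825,0.0125,0.15],
    [-0.2825,0.0125,0.25],
    [-0.2825,0.0125,0.35],
    [-0.2825,0.0125,0.45],
    [-0.2825,0.0125,0.452],
    [-0.2825,0.0125,0.452],
    [-0.2825,0.0125,0.452],
    [-0.2825,0.0125,0.452],
    [-0.2825,0.0125,0.452],
  ],
  turn=[
    [0,0,0],
    [0,0,0],
    [0,0,0],
    [0,0,0],
    [0,0,0],
    [0,0,0],
    [0,0,0],
    [0,0,0],
    [0,0,0],
    [0,0,0],
    [0,0,0],
    [0,0,0],
  ],
  claw=[-0.3,-0.3,-0.3,-0.3,-0.3,-0.3,-0.3,-0.3,1,1,1,1],
  force=40,
)

```text
clock: 31.9
position: [0.422, -0.2281, 0.0846]
ee_rot: [0.001, 0.991, -0.133, 0.001]
contact_force: [0.3, -0.0, -1.6]
width: 0.031
gripper_force: 39.6
```

```bash
python3 - <<'E'
from h import *
s,p,R=st();print(p,yaw(R),s['width'],s['gripper_force'],s['contact_force'],s['qpos'][5])
print(mv([.5824,.1192,p[2]+.18]))
E
```

```text
[ 0.42202069 -0.22813874  0.08461267] -105.27493819841277 0.030972337905715696 39.62918400764465 [ 0.31470736 -0.00777393 -1.60720156] 1.1965260328398681
[ 0.1592 -0.9429 -0.4505]
```

>>> carry_out(
  delta_pos=[
    [0,0,-0.05],
    [0,0,-0.15],
    [0,0,-0.25],
    [0,0,-0.35],
    [0,0,-0.45],
    [0,0,-0.45],
  ],
  turn=[
    [0,0,0],
    [0,0,0],
    [0,0,0],
    [0,0,0],
    [0,0,0],
    [0,0,0],
  ],
  claw=[1,1,1,1,1,1],
)

```text
clock: 32.5
position: [0.4241, -0.2297, 0.27]
ee_rot: [0.003, 0.991, -0.133, 0.006]
contact_force: [-0.3, -0.5, -1.7]
width: 0.0308
gripper_force: 40.2
```

>>> carry_out(
  delta_pos=[
    [0.02,-0.11,0],
    [0.04,-0.22,0],
    [0.06,-0.33,0],
    [0.075,-0.44,0],
    [0.0796,-0.4715,0],
    [0.0796,-0.4715,0],
  ],
  turn=[
    [0,0,0],
    [0,0,0],
    [0,0,0],
    [0,0,0],
    [0,0,0],
    [0,0,0],
  ],
  claw=[1,1,1,1,1,1],
)

```text
clock: 33.1
position: [0.5016, -0.0525, 0.2627]
ee_rot: [-0.0, 0.991, -0.131, -0.0]
contact_force: [-0.3, -0.5, -1.1]
width: 0.0308
gripper_force: 40.5
```

>>> carry_out(
  delta_pos=[
    [0.02,-0.11,0],
    [0.04,-0.22,0],
    [0.06,-0.33,0],
    [0.075,-0.44,0],
    [0.0796,-0.4715,0],
    [0.0796,-0.4715,0],
    [0.0796,-0.4715,0],
  ],
  turn=[
    [0,0,0],
    [0,0,0],
    [0,0,0],
    [0,0,0],
    [0,0,0],
    [0,0,0],
    [0,0,0],
  ],
  claw=[1,1,1,1,1,1,1],
)

```text
clock: 33.8
position: [0.5814, 0.1173, 0.2629]
ee_rot: [0.001, 0.991, -0.134, -0.001]
contact_force: [-0.3, 0.1, -2.0]
width: 0.031
gripper_force: 40.8
```

```bash
python3 - <<'E'
from h import *
r=manip.get_image('wrist');s,p,R=st();print(p,yaw(R),s['width'],s['clock'],mv([.5824,.1192,.0818]))
E
```

```text
[0.58136915 0.1172017  0.26312921] -105.38149519865958 0.031058881904599853 33.85 [ 0.0015 -0.0063  0.4533]
```

>>> carry_out(
  delta_pos=[
    [0,-0.003,0.1],
    [0,-0.003,0.2],
    [0,-0.003,0.3],
    [0,-0.003,0.38],
    [0,-0.003,0.42],
    [0,-0.003,0.44],
    [0,-0.003,0.448],
    [0,-0.003,0.454],
    [0,-0.003,0.454],
    [0,-0.003,0.454],
  ],
  turn=[
    [0,0,0],
    [0,0,0],
    [0,0,0],
    [0,0,0],
    [0,0,0],
    [0,0,0],
    [0,0,0],
    [0,0,0],
    [0,0,0],
    [0,0,0],
  ],
  claw=[1,1,1,1,1,1,1,1,1,1],
)

```text
clock: 34.85
position: [0.5831, 0.1206, 0.0828]
ee_rot: [-0.0, 0.991, -0.133, 0.001]
contact_force: [0.1, 0.3, -1.6]
width: 0.031
gripper_force: 40.9
```

>>> carry_out(
  delta_pos=[
    [0,0,0],
    [0,0,0],
    [0,0,0],
    [0,0,-0.05],
    [0,0,-0.15],
    [0,0,-0.27],
    [0,0,-0.4],
    [0,0,-0.45],
    [0,0,-0.45],
  ],
  turn=[
    [0,0,0],
    [0,0,0],
    [0,0,0],
    [0,0,0],
    [0,0,0],
    [0,0,0],
    [0,0,0],
    [0,0,0],
    [0,0,0],
  ],
  claw=[-0.3,-0.3,-0.3,-0.3,-0.3,-0.3,-0.3,-0.3,-0.3],
)

```text
clock: 35.75
position: [0.5847, 0.1209, 0.2668]
ee_rot: [-0.001, 0.991, -0.133, 0.005]
contact_force: [0.3, 0.2, -0.6]
width: 0.0555
gripper_force: 0.0
```

```bash
python3 - <<'E'
from h import *
r=manip.get_image('wrist');s,p,R=st();print(p,yaw(R),s['clock'],mv([.5327,-.2527,p[2]]))
E
```

```text
[0.58327815 0.12076236 0.26385386] -105.27317539509275 35.8 [ 0.124  0.934 -0.001]
```

Next I'll return above the knob in one call, then turn the tool half a turn (yaw +180°) so the wrist range lasts through the final shutting.

>>> carry_out(
  delta_pos=[
    [0.016,0.12,0],
    [0.032,0.24,0],
    [0.048,0.36,0],
    [0.064,0.48,0],
    [0.08,0.6,0],
    [0.096,0.72,0],
    [0.11,0.84,0],
    [0.124,0.934,0],
    [0.124,0.934,0],
    [0.124,0.934,0],
  ],
  turn=[
    [0,0,0],
    [0,0,0],
    [0,0,0],
    [0,0,0],
    [0,0,0],
    [0,0,0],
    [0,0,0],
    [0,0,0],
    [0,0,0],
    [0,0,0],
  ],
  claw=[-0.3,-0.3,-0.3,-0.3,-0.3,-0.3,-0.3,-0.3,-0.3,-0.3],
)

```text
clock: 36.8
position: [0.5308, -0.253, 0.2595]
ee_rot: [-0.001, 0.991, -0.134, -0.002]
contact_force: [-0.1, 0.5, 1.1]
width: 0.0556
gripper_force: 0.0
```

>>> carry_out(
  delta_pos=[
    [0,0,0],
    [0,0,0],
    [0,0,0],
    [0,0,0],
  ],
  turn=[
    [0,0,-1],
    [0,0,-1],
    [0,0,-1],
    [0,0,-1],
  ],
  claw=[-0.3,-0.3,-0.3,-0.3],
)

```text
clock: 37.2
position: [0.5316, -0.2506, 0.2607]
ee_rot: [-0.001, 0.991, 0.131, -0.001]
contact_force: [0.3, -0.6, 0.4]
width: 0.0555
gripper_force: 0.0
```

>>> carry_out(
  delta_pos=[
    [0,0,0],
    [0,0,0],
    [0,0,0],
    [0,0,0],
  ],
  turn=[
    [0,0,-1],
    [0,0,-1],
    [0,0,-1],
    [0,0,-1],
  ],
  claw=[-0.3,-0.3,-0.3,-0.3],
)

```text
clock: 37.6
position: [0.5317, -0.2505, 0.2607]
ee_rot: [-0.001, 0.924, 0.384, -0.0]
contact_force: [0.8, -0.3, -0.0]
width: 0.0554
gripper_force: 0.0
```

>>> carry_out(
  delta_pos=[
    [0,0,0],
    [0,0,0],
    [0,0,0],
    [0,0,0],
  ],
  turn=[
    [0,0,-1],
    [0,0,-1],
    [0,0,-1],
    [0,0,-1],
  ],
  claw=[-0.3,-0.3,-0.3,-0.3],
)

```text
clock: 38.0
position: [0.5316, -0.2505, 0.2607]
ee_rot: [-0.001, 0.793, 0.609, -0.0]
contact_force: [1.1, 0.1, -0.8]
width: 0.0555
gripper_force: 0.0
```

>>> carry_out(
  delta_pos=[
    [0,0,0],
    [0,0,0],
    [0,0,0],
    [0,0,0],
  ],
  turn=[
    [0,0,-1],
    [0,0,-1],
    [0,0,-1],
    [0,0,-1],
  ],
  claw=[-0.3,-0.3,-0.3,-0.3],
)

```text
clock: 38.4
position: [0.5317, -0.2505, 0.2607]
ee_rot: [-0.001, 0.608, 0.794, 0.0]
contact_force: [0.2, -0.5, -0.8]
width: 0.0558
gripper_force: 0.0
```

>>> carry_out(
  delta_pos=[
    [0,0,0],
    [0,0,0],
    [0,0,0],
    [0,0,0],
  ],
  turn=[
    [0,0,-1],
    [0,0,-1],
    [0,0,-1],
    [0,0,-1],
  ],
  claw=[-0.3,-0.3,-0.3,-0.3],
)

```text
clock: 38.8
position: [0.5317, -0.2505, 0.2607]
ee_rot: [-0.001, 0.382, 0.924, 0.001]
contact_force: [0.2, 0.1, -0.5]
width: 0.0555
gripper_force: 0.0
```

>>> carry_out(
  delta_pos=[
    [0,0,0],
    [0,0,0],
    [0,0,0],
    [0,0,0],
    [0,0,0],
    [0,0,0],
  ],
  turn=[
    [0,0,-1],
    [0,0,-1],
    [0,0,-1],
    [0,0,-1],
    [0,0,-1],
    [0,0,-1],
  ],
  claw=[-0.3,-0.3,-0.3,-0.3,-0.3,-0.3],
)

```text
clock: 39.4
position: [0.5317, -0.2514, 0.2611]
ee_rot: [-0.001, 0.133, 0.991, 0.001]
contact_force: [-0.3, 0.1, -0.0]
width: 0.0557
gripper_force: 0.0
```

```bash
python3 - <<'E'
from h import *
r=bar('wrist');s,p,R=st();print(p,yaw(R),s['qpos'][5],s['clock'],mv([.5327,-.2527,.14]))
E
```

```text
wrist 3275 [ 0.5291 -0.2522  0.1695] [ 532.  -252.9] [17.9 71.5] ang 164.3
[ 0.53177863 -0.25171648  0.26122385] 74.71628626098139 -1.8646569179097614 39.45 [-0.0032 -0.002   0.3031]
```

>>> carry_out(
  delta_pos=[
    [-0.001,-0.001,0.12],
    [-0.001,-0.001,0.23],
    [-0.001,-0.001,0.305],
    [-0.001,-0.001,0.305],
    [-0.001,-0.001,0.305],
    [-0.001,-0.001,0.305],
    [-0.001,-0.001,0.305],
    [-0.001,-0.001,0.305],
  ],
  turn=[
    [0,0,0],
    [0,0,0],
    [0,0,0],
    [0,0,0],
    [0,0,0],
    [0,0,0],
    [0,0,0],
    [0,0,0],
  ],
  claw=[-0.3,-0.3,-0.3,-0.3,1,1,1,1],
  force=40,
)

```text
clock: 40.25
position: [0.534, -0.2529, 0.1422]
ee_rot: [0.003, 0.133, 0.991, 0.0]
contact_force: [1.9, 5.3, 6.5]
width: 0.0173
gripper_force: 41.6
```

>>> carry_out(
  delta_pos=[
    [0,0,0],
    [0,0,0],
    [0,0,0],
    [0,0,0],
    [0,0,0],
  ],
  turn=[
    [0,0,0.25],
    [0,0,0.5],
    [0,0,0.75],
    [0,0,1],
    [0,0,1],
  ],
  claw=[1,1,1,1,1],
)

```text
clock: 40.75
position: [0.5333, -0.254, 0.1422]
ee_rot: [0.002, 0.386, 0.923, -0.0]
contact_force: [-1.1, 2.0, 6.7]
width: 0.0173
gripper_force: 41.7
```

>>> carry_out(
  delta_pos=[
    [0,0,0],
    [0,0,0],
    [0,0,0],
    [0,0,0],
    [0,0,0],
  ],
  turn=[
    [0,0,0.25],
    [0,0,0.5],
    [0,0,0.75],
    [0,0,1],
    [0,0,1],
  ],
  claw=[1,1,1,1,1],
)

```text
clock: 41.25
position: [0.5321, -0.2547, 0.1422]
ee_rot: [0.002, 0.611, 0.791, -0.001]
contact_force: [-2.4, 0.8, 7.3]
width: 0.017
gripper_force: 41.8
```

>>> carry_out(
  delta_pos=[
    [0,0,0],
    [0,0,0],
    [0,0,-0.12],
    [0,0,-0.24],
    [0,0,-0.31],
    [0,0,-0.31],
  ],
  turn=[
    [0,0,0],
    [0,0,0],
    [0,0,0],
    [0,0,0],
    [0,0,0],
    [0,0,0],
  ],
  claw=[-0.3,-0.3,-0.3,-0.3,-0.3,-0.3],
)

```text
clock: 41.85
position: [0.5344, -0.255, 0.2689]
ee_rot: [0.005, 0.611, 0.792, 0.0]
contact_force: [0.9, -0.9, -1.0]
width: 0.0555
gripper_force: 0.0
```

```bash
python3 - <<'E'
from h import *
r=bar('wrist');caps(r);s,p,R=st();print(p,yaw(R),s['clock'])
print([(np.round(d['point'],3).tolist(),round(d['score'],2)) for d in manip.place_of('wrist','bottle')])
r=manip.get_image('top');caps(r)
print([(np.round(d['point'],3).tolist(),round(d['score'],2)) for d in manip.place_of('top','bottle')])
E
```

```text
wrist 3110 [ 0.5314 -0.2495  0.1695] [ 532.1 -252.1] [17.9 70.7] ang 104.4
0.104 54 [313.4  71.3] med [ 0.5088 -0.157   0.1097] circ 508.4 -153.6 11.2 pol 0.1024 103.9
0.06 1807 [316.6  59.2] med [ 0.5084 -0.1463  0.073 ] circ 507.7 -142.9 24.9 pol 0.113 103.0
0.06 437 [379.9  79.1] med [ 0.5609 -0.144   0.0637] circ 559.9 -145.9 39.5 pol 0.1104 75.9
0.06 430 [240.7  80.4] med [ 0.4529 -0.1738  0.0638] circ 454.7 -174.5 38.9 pol 0.1109 134.9
[ 0.53308951 -0.25416011  0.26600616] 14.724744601352965 41.9
[]
0.06 90 [386.4 256.5] med [ 0.5573 -0.1645  0.0634] circ 546.5 -148.3 43.1 pol 0.1055 82.7
0.06 260 [378.1 278.7] med [ 0.5077 -0.1368  0.0727] circ 509.0 -141.8 24.9 pol 0.1137 102.2
0.06 62 [397.3 302.3] med [ 0.4595 -0.1779  0.0638] circ 460.7 -173.3 38.3 pol 0.1076 132.2
[([0.57, 0.199, 0.007], 0.96), ([0.507, -0.142, 0.011], 0.73), ([0.583, 0.12, 0.006], 0.72), ([0.484, 0.191, 0.005], 0.27)]
```

>>> carry_out(
  delta_pos=[
    [0.12,0.005,0],
    [0.24,0.01,0],
    [0.286,0.01,0.05],
    [0.286,0.01,0.15],
    [0.286,0.01,0.25],
    [0.286,0.01,0.35],
    [0.286,0.01,0.45],
    [0.286,0.01,0.451],
    [0.286,0.01,0.451],
    [0.286,0.01,0.451],
    [0.286,0.01,0.451],
    [0.286,0.01,0.451],
  ],
  turn=[
    [0,0,0],
    [0,0,0],
    [0,0,0],
    [0,0,0],
    [0,0,0],
    [0,0,0],
    [0,0,0],
    [0,0,0],
    [0,0,0],
    [0,0,0],
    [0,0,0],
    [0,0,0],
  ],
  claw=[-0.3,-0.3,-0.3,-0.3,-0.3,-0.3,-0.3,-0.3,1,1,1,1],
  force=40,
)

```text
clock: 43.25
position: [0.5076, -0.142, 0.0846]
ee_rot: [0.001, 0.611, 0.792, 0.0]
contact_force: [-0.3, 0.0, -1.4]
width: 0.0309
gripper_force: 39.7
```

```bash
python3 - <<'E'
from h import *
s,p,R=st();print(p,yaw(R),s['width'],s['gripper_force'],s['contact_force'],s['qpos'][5])
print(mv([.4986,.1054,p[2]+.18]))
E
```

```text
[ 0.50763191 -0.1420141   0.08463736] 14.717303031856993 0.030871396942459134 39.71333026885986 [-0.29468184  0.02472972 -1.42034607] -0.6618337262193195
[ 0.6033  0.1362 -0.4506]
```

>>> carry_out(
  delta_pos=[
    [0,0,-0.05],
    [0,0,-0.15],
    [0,0,-0.25],
    [0,0,-0.35],
    [0,0,-0.45],
    [0,0,-0.45],
  ],
  turn=[
    [0,0,0],
    [0,0,0],
    [0,0,0],
    [0,0,0],
    [0,0,0],
    [0,0,0],
  ],
  claw=[1,1,1,1,1,1],
)

```text
clock: 43.85
position: [0.5101, -0.143, 0.2704]
ee_rot: [0.007, 0.611, 0.792, 0.002]
contact_force: [0.7, -0.6, -2.9]
width: 0.0309
gripper_force: 40.4
```

>>> carry_out(
  delta_pos=[
    [0.1,0.023,0],
    [0.2,0.046,0],
    [0.3,0.069,0],
    [0.4,0.092,0],
    [0.5,0.115,0],
    [0.58,0.133,0],
    [0.603,0.136,0],
    [0.603,0.136,0],
    [0.603,0.136,0],
  ],
  turn=[
    [0,0,0],
    [0,0,0],
    [0,0,0],
    [0,0,0],
    [0,0,0],
    [0,0,0],
    [0,0,0],
    [0,0,0],
    [0,0,0],
  ],
  claw=[1,1,1,1,1,1,1,1,1],
)

```text
clock: 44.75
position: [0.498, 0.1046, 0.263]
ee_rot: [0.0, 0.611, 0.792, -0.001]
contact_force: [-0.1, -0.7, -2.0]
width: 0.0313
gripper_force: 40.2
```

```bash
python3 - <<'E'
from h import *
r=manip.get_image('side');cv2.imwrite('pics/s6.png',r['image'][:,:,::-1]);s,p,R=st();print(p,yaw(R),s['width'],s['clock'],mv([.4986,.1054,.0818]))
E
```

```text
[0.49812529 0.10425764 0.26309627] 14.670736176521462 0.030858670446310552 44.8 [0.0029 0.0021 0.4532]
```

View pics/s6.png

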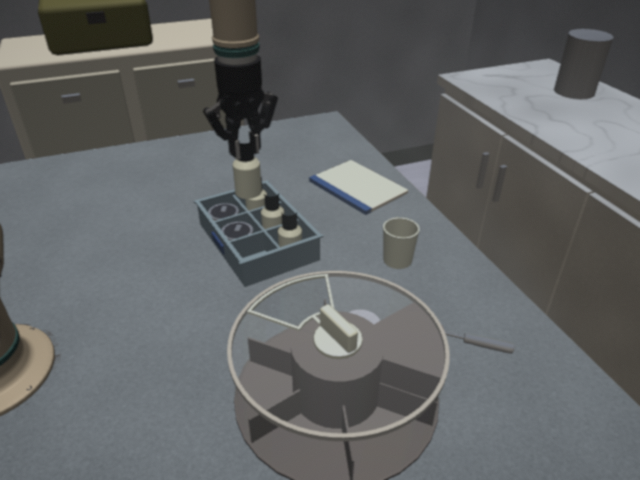

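The side view shows bottles standing at (272,210), (290,230) and behind the held bottle near (255,197). The fourth bottle is in the gripper, above cell 1. I'll lower and release it.

>>> carry_out(
  delta_pos=[
    [0.001,0.001,0.1],
    [0.001,0.001,0.2],
    [0.001,0.001,0.3],
    [0.001,0.001,0.38],
    [0.001,0.001,0.42],
    [0.001,0.001,0.44],
    [0.001,0.001,0.448],
    [0.001,0.001,0.454],
    [0.001,0.001,0.454],
    [0.001,0.001,0.454],
  ],
  turn=[
    [0,0,0],
    [0,0,0],
    [0,0,0],
    [0,0,0],
    [0,0,0],
    [0,0,0],
    [0,0,0],
    [0,0,0],
    [0,0,0],
    [0,0,0],
  ],
  claw=[1,1,1,1,1,1,1,1,1,1],
)

```text
clock: 45.8
position: [0.4993, 0.1059, 0.0826]
ee_rot: [0.001, 0.611, 0.792, 0.001]
contact_force: [-0.6, 0.6, -1.3]
width: 0.031
gripper_force: 40.2
```

>>> carry_out(
  delta_pos=[
    [0,0,0],
    [0,0,0],
    [0,0,0],
    [0,0,-0.05],
    [0,0,-0.15],
    [0,0,-0.27],
    [0,0,-0.4],
    [0,0,-0.45],
    [0,0,-0.45],
  ],
  turn=[
    [0,0,0],
    [0,0,0],
    [0,0,0],
    [0,0,0],
    [0,0,0],
    [0,0,0],
    [0,0,0],
    [0,0,0],
    [0,0,0],
  ],
  claw=[-0.3,-0.3,-0.3,-0.3,-0.3,-0.3,-0.3,-0.3,-0.3],
)

```text
clock: 46.7
position: [0.5008, 0.1062, 0.2662]
ee_rot: [0.004, 0.611, 0.792, 0.003]
contact_force: [0.1, -0.4, -0.7]
width: 0.0558
gripper_force: 0.0
```

```bash
python3 - <<'E'
from h import *
r=manip.get_image('wrist');s,p,R=st();print(p,yaw(R),s['clock'],mv([.5325,-.2525,p[2]]))
E
```

```text
[0.49933585 0.10603089 0.2634781 ] 14.726688023970723 46.75 [-0.888  -0.1477 -0.    ]
```

>>> carry_out(
  delta_pos=[
    [-0.12,-0.02,0],
    [-0.24,-0.04,0],
    [-0.36,-0.06,0],
    [-0.48,-0.08,0],
    [-0.6,-0.1,0],
    [-0.72,-0.12,0],
    [-0.84,-0.14,0],
    [-0.888,-0.148,0],
    [-0.888,-0.148,0],
    [-0.888,-0.148,0],
  ],
  turn=[
    [0,0,0],
    [0,0,0],
    [0,0,0],
    [0,0,0],
    [0,0,0],
    [0,0,0],
    [0,0,0],
    [0,0,0],
    [0,0,0],
    [0,0,0],
  ],
  claw=[-0.3,-0.3,-0.3,-0.3,-0.3,-0.3,-0.3,-0.3,-0.3,-0.3],
)

```text
clock: 47.75
position: [0.5307, -0.2516, 0.26]
ee_rot: [-0.002, 0.611, 0.792, 0.0]
contact_force: [0.5, 0.3, 0.5]
width: 0.0554
gripper_force: 0.0
```

```bash
python3 - <<'E'
from h import *
r=bar('wrist');r=manip.get_image('top');s,p,R=st();print(p,yaw(R),s['clock'],mv([.5325,-.2525,.14]))
print([(np.round(d['point'],3).tolist(),round(d['score'],2)) for d in manip.place_of('top','bottle')])
c=r['image'][200:345,130:310,::-1];cv2.imwrite('pics/t7.png',cv2.resize(np.clip(c*1.4,0,255).astype('uint8'),None,fx=4,fy=4,interpolation=cv2.INTER_CUBIC))
E
```

```text
wrist 3277 [ 0.5314 -0.2492  0.1695] [ 532.1 -252.4] [18.  71.4] ang 104.6
[ 0.53105061 -0.25080221  0.26099832] 14.79782121414481 47.85 [-0.0057  0.0027  0.3025]
[([0.585, 0.122, 0.008], 0.83), ([0.576, 0.19, 0.007], 0.74), ([0.557, 0.284, 0.003], 0.56), ([0.498, 0.103, 0.007], 0.53)]
```

View pics/t7.png

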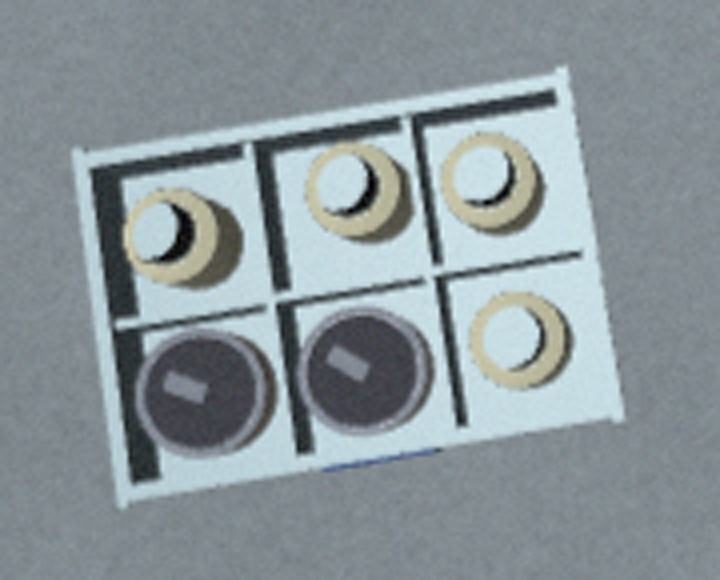

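All four bottles stand in cells of their own. The one in cell 5 has shifted slightly but is upright. Now I'll shut the cap.

>>> carry_out(
  delta_pos=[
    [0,0,0.12],
    [0,0,0.23],
    [0,0,0.305],
    [0,0,0.305],
    [0,0,0.305],
    [0,0,0.305],
    [0,0,0.305],
    [0,0,0.305],
  ],
  turn=[
    [0,0,0],
    [0,0,0],
    [0,0,0],
    [0,0,0],
    [0,0,0],
    [0,0,0],
    [0,0,0],
    [0,0,0],
  ],
  claw=[-0.3,-0.3,-0.3,-0.3,1,1,1,1],
  force=40,
)

```text
clock: 48.7
position: [0.5318, -0.2534, 0.1424]
ee_rot: [0.002, 0.611, 0.792, -0.0]
contact_force: [-2.6, 0.0, 6.1]
width: 0.0175
gripper_force: 41.9
```

>>> carry_out(
  delta_pos=[
    [0,0,0],
    [0,0,0],
    [0,0,0],
    [0,0,0],
    [0,0,0],
  ],
  turn=[
    [0,0,0.25],
    [0,0,0.5],
    [0,0,0.75],
    [0,0,1],
    [0,0,1],
  ],
  claw=[1,1,1,1,1],
)

```text
clock: 49.2
position: [0.5311, -0.2535, 0.1424]
ee_rot: [0.001, 0.795, 0.606, -0.0]
contact_force: [-4.2, -0.1, 7.8]
width: 0.0174
gripper_force: 42.0
```

>>> carry_out(
  delta_pos=[
    [0,0,0],
    [0,0,0],
    [0,0,0],
    [0,0,0],
    [0,0,0],
  ],
  turn=[
    [0,0,0.25],
    [0,0,0.5],
    [0,0,0.75],
    [0,0,1],
    [0,0,1],
  ],
  claw=[1,1,1,1,1],
)

```text
clock: 49.7
position: [0.5304, -0.2531, 0.1423]
ee_rot: [0.001, 0.925, 0.379, -0.001]
contact_force: [-6.8, -0.2, 8.0]
width: 0.0176
gripper_force: 42.2
```

>>> carry_out(
  delta_pos=[
    [0,0,0],
    [0,0,0],
    [0,0,0],
    [0,0,0],
    [0,0,0],
  ],
  turn=[
    [0,0,0.25],
    [0,0,0.5],
    [0,0,0.75],
    [0,0,1],
    [0,0,1],
  ],
  claw=[1,1,1,1,1],
)

```text
clock: 50.2
position: [0.5301, -0.2525, 0.1424]
ee_rot: [0.0, 0.992, 0.127, -0.001]
contact_force: [-6.4, 1.2, 9.2]
width: 0.0174
gripper_force: 42.3
```

>>> carry_out(
  delta_pos=[
    [0,0,0],
    [0,0,0],
    [0,0,0],
    [0,0,0],
    [0,0,0],
    [0,0,0],
  ],
  turn=[
    [0,0,0.2],
    [0,0,0.4],
    [0,0,0.6],
    [0,0,0.8],
    [0,0,0.93],
    [0,0,0.93],
  ],
  claw=[1,1,1,1,1,1],
)

```text
clock: 50.8
position: [0.5301, -0.2518, 0.1424]
ee_rot: [-0.0, 0.993, -0.115, -0.001]
contact_force: [-6.6, 3.2, 9.9]
width: 0.0174
gripper_force: 42.4
```

```bash
python3 - <<'E'
from h import *
s,p,R=st();print(p,yaw(R),s['qpos'][5],s['clock'],s['contact_force'],s['moment'])
E
```

```text
[ 0.53005293 -0.25177127  0.14235238] -103.25235435738502 1.24012522993832 50.8 [-6.57761674  3.20925679  9.85186069] [ 0.49912412  1.0801257  -0.1052099 ]
```

Moment z is only about friction so far. I'll turn in small steps until the stop shows.

>>> carry_out(
  delta_pos=[
    [0,0,0],
    [0,0,0],
    [0,0,0],
    [0,0,0],
  ],
  turn=[
    [0,0,0.04],
    [0,0,0.08],
    [0,0,0.1],
    [0,0,0.1],
  ],
  claw=[1,1,1,1],
)

```text
clock: 51.2
position: [0.5302, -0.2518, 0.1424]
ee_rot: [-0.0, 0.99, -0.139, -0.001]
contact_force: [-6.3, 3.5, 9.7]
width: 0.0173
gripper_force: 45.6
```

```bash
python3 - <<'E'
from h import *
s,p,R=st();print(p,yaw(R),s['contact_force'],s['moment'])
E
```

```text
[ 0.53023003 -0.25181475  0.14237835] -106.02401259329403 [-6.25554896  3.53772979  9.72555161] [0.49931957 0.90280773 0.77637792]
```

The moment jumped to 0.78 N m, so the cap is at the stop. I'll release and retreat upward.

>>> carry_out(
  delta_pos=[
    [0,0,0],
    [0,0,0],
    [0,0,-0.12],
    [0,0,-0.24],
    [0,0,-0.35],
    [0,0,-0.35],
  ],
  turn=[
    [0,0,-0.04],
    [0,0,-0.04],
    [0,0,-0.04],
    [0,0,-0.04],
    [0,0,-0.04],
    [0,0,-0.04],
  ],
  claw=[-0.3,-0.3,-0.3,-0.3,-0.3,-0.3],
)

```text
clock: 51.8
position: [0.5351, -0.2548, 0.2875]
ee_rot: [0.003, 0.991, -0.13, 0.007]
contact_force: [0.9, -0.4, -0.1]
width: 0.0558
gripper_force: 0.0
```

```bash
python3 - <<'E'
from h import *
r=bar('wrist');s,p,R=st();print(p,yaw(R),s['clock'])
cv2.imwrite('pics/w8.png',r['image'][:,:,::-1])
r=manip.get_image('top');print([(np.round(d['point'],3).tolist(),round(d['score'],2)) for d in manip.place_of('top','bottle')],manip.place_of('top','cup'))
E
```

```text
wrist 2680 [ 0.5356 -0.2533  0.1695] [ 533.2 -252.6] [17.8 70.8] ang 165.2
[ 0.53357727 -0.25393265  0.2838883 ] -104.99663688212453 51.85
[([0.497, 0.105, 0.004], 0.87), ([0.471, 0.272, 0.012], 0.66), ([0.58, 0.187, 0.008], 0.59), ([0.556, 0.287, 0.006], 0.58), ([0.584, 0.119, 0.007], 0.53), ([0.487, 0.189, 0.005], 0.22)] [{'point': [0.7876, 0.0229, -0.0009], 'score': 0.68}]
```

View pics/w8.png

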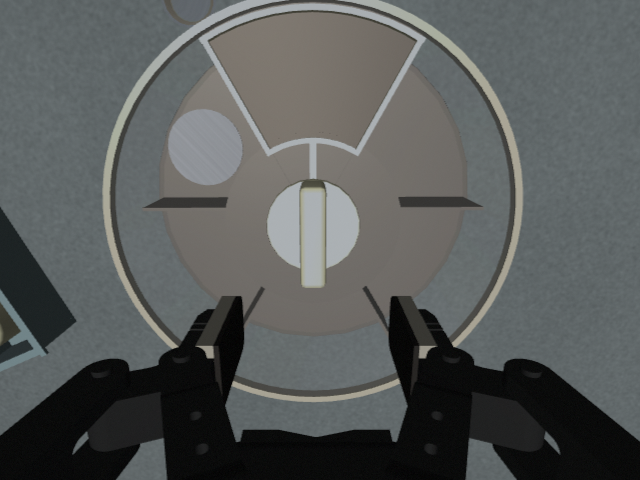

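The opening, at (312,80), sits over the solid sector, and the bays hold only the tub. The cap is at its stop.

```bash
python3 -c "
from rig import manip
print(manip.sign_off())"
```

```text
the job is handed in; nothing more can be done
None
```

All four bottles stand upright in their own cells (1, 4, 5 and 6); the tub, tins and cup were left alone, the dispenser is shut against its stop, and the job was handed in at about 52 s on the robot's clock.

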